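# Dispense the walnut blank on the carving bench

### The arm

A 6-joint arm with a two-finger parallel gripper is mounted at the origin on the work surface. World frame = base frame: x ahead of the robot, y to its left, z up, the work surface at z = 0. Lengths are in m, angles in rad, forces in N, time in s.
With the tool pointing down it reaches from about 0.35 to 0.8 m from the base axis. Payload 7.3 kg.
Tool frame: the origin (TCP) lies on the centre line of the jaws, within the pads' length; the fingertips stand 19 mm ahead of it and the grasp point (between the pads) is the TCP (arm.finger_overhang is the distance from the TCP to the fingertips, in m); z points along the fingers, y is the direction in which the jaws open and shut (so a half turn about z gives the same grasp; the last joint's range is limited). The gripper opens to 85 mm and grips with 20 to 120 N. Pads are 22 mm wide; open, the fingers measure 114 mm over their backs; the gripper's body (76 mm by 85 mm) begins 54 mm behind the grasp point. The pads swing forward as they close: fully open they stand 13 mm farther back than shut.
Start: joints at [1.034, 0.342, 1.524, -0, 1.275, -0.146], TCP at [0.2, 0.485, 0.25] pointing down, gripper open.
Joint ranges: [-2.53, 2.53], [-0.77, 2.02], [0.04, 2.7], [-1, 4.14], [0.28, 2.66], [-3.11, 3.11]. Speed limits (rad/s): [2.57, 2.57, 3.14, 3.14, 3.14, 3.14].

### API

Orientations are given as a rotation vector (axis times angle).
In Python, from plant import arm gives the robot as it stands.
- The arm moves only by the tool step_arm, never from a script. Its argument "deltas" is a list of rows, each a list of 7 numbers: the shift along the tool's x, y, z scaled (see below), then the turn, a rotation vector about the tool's x, y, z scaled (see below), then the closure, from 0 (fully open) to 1 (shut). A call has 1 to 10 rows; each row is the pose to reach, as a shift and turn from the pose measured when the call began, along the tool's axes at that moment; what a row does not reach only later rows make up. The controller multiplies each number of a shift by 300 mm and each number of a turn by 30 degrees. A row lasts 1/10 s, in which the tool goes at most 50 mm and 8.59 degrees, less where a joint would pass 70% of its speed; a pose out of reach is approached as far as the arm can. A call with a number of a shift or a turn outside -1 to 1 is refused whole. A call with a gripper value outside its range is refused whole. The fingers move at their own pace and stop on an object; the grip force is fixed at half the most. Time passes only in rows, so rows that repeat a pose let the fingers close. It gives the time, the measured TCP pose, the force and the opening at its end, in the units of the state.
- arm.get_obs(): the state, without advancing time (a new reading comes with each control period).
- arm.snapshot(name): name is "scene" or "top"; returns a dict with "image" (400x640x3 uint8, red, green, blue), "fx", "fy", "cx", "cy" (pixels), "cam_to_world" (4x4, takes a point from camera to world coordinates). Camera axes: x right, y up, looking along -z (the intrinsics and any distortion apply to the point x, -y, -z); pixel columns grow to the right and rows downward; lengths in m; the calibration is good to about 2 mm. A picture is of the moment at which its call begins. There is no depth.
- arm.job_done(): hands the job in, once; it reports no verdict.
The state is a dict: "clock": time; "qpos": joint angles; "dq": joint speeds; "joint_torque": joint torques, N m; "tool_pos": TCP position; "tool_rot": TCP orientation; "wrist_force": force on the tool from outside, world axes, zero at the start; "torque": the same for the moment, N m; "grip_width": finger opening in m.
Only numpy, scipy, OpenCV 4.12 (cv2) and the standard library are available. Lean on these libraries where they do the work, as an engineer would, in place of code of your own. Each camera call takes 0.05 s, during which the arm holds its last target.

### The job

Get the dark walnut blank out of the dispenser: tip the green bin forward as far as it goes, draw the red sprung knob of the lane that holds the dark blank out to its stop so that the blank rolls down into the bin, and let the knob spring back home. Then push the bin back until it clicks fully home with the dark blank inside it. Leave the light blank in its lane, and leave the other things on the bench where they stand.

Things in the scene. Friction and masses are not known exactly. Their poses are not given: they have to be found in the camera images.
- dispenser: Fixed plywood gravity dispenser, 190 deep (x), 195 wide (y), 300 high. Origin: centre of its underside, on the table; front faces its -x, to the robot; +y its left. Yaw within 17 degrees. Two lanes (centres y = +37, -37 mm) slope down to the front at 30 degrees, each shut by a sprung gate. Side walls (y +-89 to +-97, x -92 to 93) are 120 high; bridge under the knobs up to 175 high.
- tool_rail (a point): Middle of the top of the dark wooden tool rail across the dispenser above the knobs: dispenser x -32 to -10, full width, 236 to 250 mm high, with three gouge handles standing on it (y -82, 0, 82; tops at 295). A gripper held vertically over a knob hits the rail; one leaning like the knob's axis is clear. Posts under its ends.
- bin (a joint): Tilt of the green tilt-out bin (170 wide, 78 deep, panel 118 high), rad: 0 fully home, 0.7 tipped forward to its stop. Starts 0 to 0.3. Stiff hinge: stays where left (about 3 N at the bar moves it), but below about 0.05 a sprung catch draws it home, and passing the catch takes about 4 N. Shut, its panel blocks the lane mouths; tipped, it catches the blank.
- bin_pivot (a point): The bin's hinge line, along the dispenser's y, at the foot of the bin's front panel: dispenser frame (-100, 0, 12) mm. Fixed to the dispenser.
- bin_bar (a point): Middle of the steel bar handle on the bin's front: 10 mm round, 100 long along the dispenser's y, held at its ends; axis 45 mm in front of the panel (40 mm gap), 108 above the pivot when shut, 10 below the panel's top edge. 120 mm above the table when shut, 66 when tipped (about 60 nearer the robot). Turns with the bin; when tipped the panel leans over it, so a gripping tool should lean too.
- bin_inside (a point): Middle of the bin's inner floor, 40 mm behind the pivot, axes of the bin (x to the back, z up when shut); inside it is 158 wide; the inner rear wall is 20 mm high above this floor.
- knob_left (a point): Centre of the left (+y) lane's red knob: cylinder 22 mm in diameter, 26 long, on a 10 mm stem (some 8 mm of it free below). Its axis, this point's z, leans 30 degrees from vertical to the dispenser's front (-x): pull along +z. The knobs are 74 mm apart.
- knob_right (a point): The same for the right (-y) lane.
- gate_left (a joint): Travel of the left gate and knob along the knob's axis, m: 0 home, 0.040 at its stop. A spring pulls it home: 6 N at rest, 12 N at the stop. The blank rolls out once the gate is up by about 0.030, within about 0.3 s.
- gate_right (a joint): The same for the right gate.
- blank_dark_center (a point): Centre of the dark walnut blank: a wooden cylinder 32 mm in diameter, 56 mm long, 30 g, lying across (along y) one of the two lanes just behind its gate, its centre about 21 mm behind the dispenser's middle (dispenser x +21), 166 mm above the table. Which lane varies.
- blank_light_center (a point): Centre of the light limewood blank, the same size, in the other lane. It must stay there.
- flask: Bystander, to be left where it stands: black drinking flask, 64 mm in diameter, 200 high, stands beside the bin's front on one side. Origin: centre of its underside.
- figure: Bystander, to be left where it stands: carved pale wood figure, 64 mm foot, 166 high, stands beside the bin's front on the other side. Origin: centre of its underside.
- stone: Bystander, to be left where it stands: sharpening stone, 70 x 180 x 25 high, lies in front of the dispenser. Origin: centre of its underside.
- mallet: Bystander, to be left where it stands: wooden mallet lying down, head 70 mm in diameter and 110 long, handle 160 mm more towards its -x. Origin: under the head.
- gouge_tray: Bystander, to be left where it stands: white tray of gouges, 120 x 240 x 45. Origin: centre of its underside.
- cradle: Bystander, to be left where it stands: wooden carving cradle, 180 x 130 x 85. Origin: centre of its underside.
- case: Bystander, to be left where it stands: blue spectacles case, 160 x 65 x 35. Origin: centre of its underside.
Mind the look-alikes: they are no part of the job. What is shaped like the part that bears blank_dark_center but blue is not meant.

How it is judged:
By the outcome, as a careful person would: the job done as asked, in the order asked, and still so for the second after the job is handed in, with the robot touching nothing.
It also fails if it takes over 58 s, if anything falls off the work surface, if the arm or the gripper's body presses on something with over 40 N, if the wrist force passes 120 N, or if a joint passes its speed limit or range.

## Working session

There is one attempt and no reset: what is moved stays moved. The work goes in short steps, Python scripts to look and compute and a tool call to move; the robot and the scene stay as the last step left them, time stands still between calls to the robot, and variables do not carry over. Pictures are saved under pics/ and viewed, and the job is handed in when it is done.

Besides the shell and the picture viewer there is one more tool, called after "Emit:" by a JSON object that holds its "fn" and its "kwargs", one argument or row to a line. step_arm: Moves the arm, as the interface text tells. Its arguments: {"type":"object","properties":{"deltas":{"type":"array","items":{"type":"array","items":{"type":"number"}}}},"required":["deltas"]}

```bash
mkdir -p pics; ls
python3 - <<'E'
from plant import arm
import cv2,numpy as np
for n in ("scene","top"):
    s=arm.snapshot(n); cv2.imwrite(f"pics/{n}0.png",s["image"][...,::-1])
    print(n,s["fx"],s["fy"],s["cx"],s["cy"],[k for k in s]); print(np.round(s["cam_to_world"],4).tolist())
print(arm.get_obs())
E
```

```text
pics
scene 477.085859952442 477.085859952442 316.4210904752507 193.3269698376123 ['image', 'fx', 'fy', 'cx', 'cy', 'cam_to_world']
[[-0.7236, -0.4482, 0.525, 1.3995], [0.6902, -0.471, 0.5493, 0.8069], [0.0011, 0.7598, 0.6502, 1.1795], [0.0, 0.0, 0.0, 1.0]]
top 489.0244649478112 489.0244649478112 326.76383799941306 204.6657562989064 ['image', 'fx', 'fy', 'cx', 'cy', 'cam_to_world']
[[0.0236, 0.9989, -0.0395, 0.533], [-0.9994, 0.0246, 0.0245, -0.0037], [0.0254, 0.0389, 0.9989, 1.4998], [0.0, 0.0, 0.0, 1.0]]
{'clock': 0.1, 'qpos': array([ 1.03398250e+00,  3.42659938e-01,  1.52491080e+00,  4.05556361e-07,
        1.27545840e+00, -1.46022020e-01]), 'dq': array([-2.14286264e-03, -2.22360346e-03, -1.50305046e-03, -1.50748657e-03,
        4.57418484e-04, -4.98694861e-05]), 'joint_torque': array([ 1.74294713e-03, -4.34446084e+01, -2.46492523e+01, -2.23018041e-06,
        4.61043222e-03,  1.47244435e-05]), 'tool_pos': array([0.1997959 , 0.48512502, 0.24969562]), 'tool_rot': array([-6.09862252e-01, -3.08133799e+00,  2.12565600e-03]), 'wrist_force': array([0.43351737, 0.10779739, 0.35559184]), 'torque': array([ 0.01737819,  0.02118017, -0.01265983]), 'grip_width': 0.08541931854961288}
```

View pics/scene0.png

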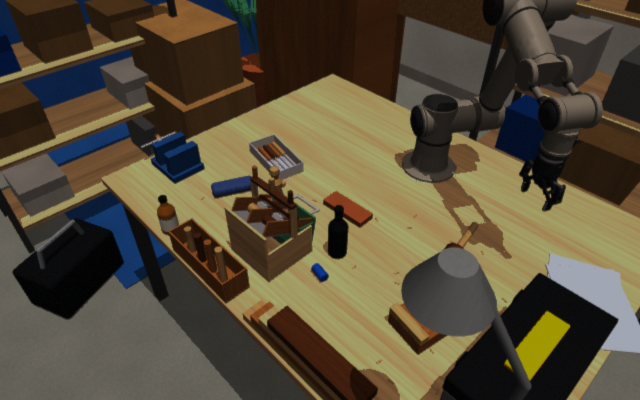

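View pics/top0.png

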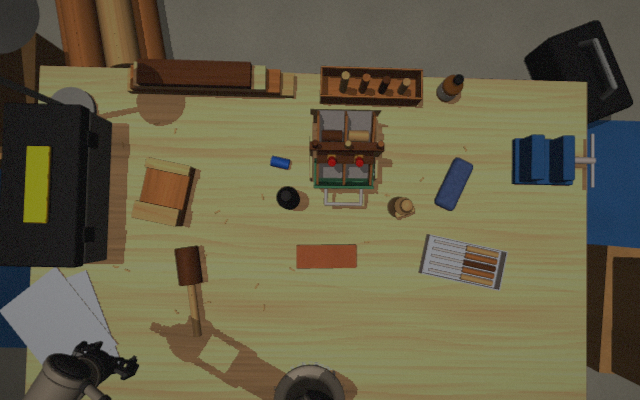

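Run:
```python
import cv2
i=cv2.imread("pics/top0.png")[90:230,260:430]; i=cv2.convertScaleAbs(i,alpha=1.8,beta=15)
cv2.imwrite("pics/top0c.png",cv2.resize(i,None,fx=4.2,fy=4.2,interpolation=cv2.INTER_CUBIC))
i=cv2.imread("pics/scene0.png")[155:295,210:360]; i=cv2.convertScaleAbs(i,alpha=1.8,beta=15)
cv2.imwrite("pics/scene0c.png",cv2.resize(i,None,fx=4.2,fy=4.2,interpolation=cv2.INTER_CUBIC))
```

```text
(no output)
```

View pics/top0c.png

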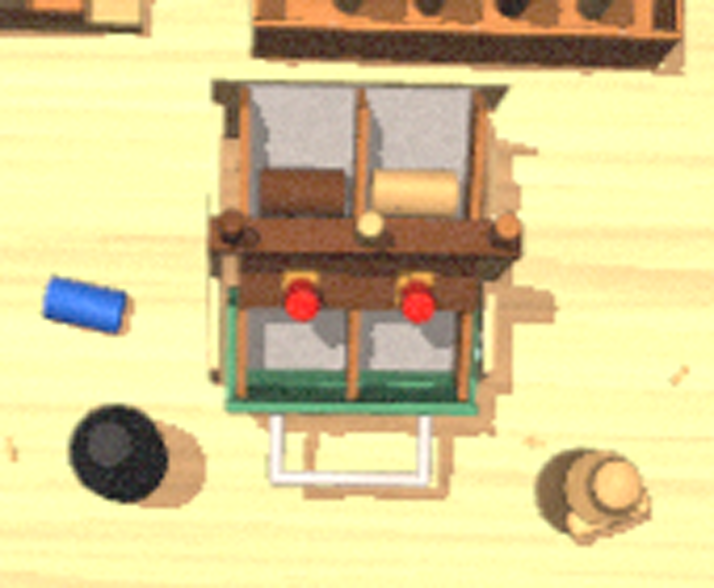

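View pics/scene0c.png

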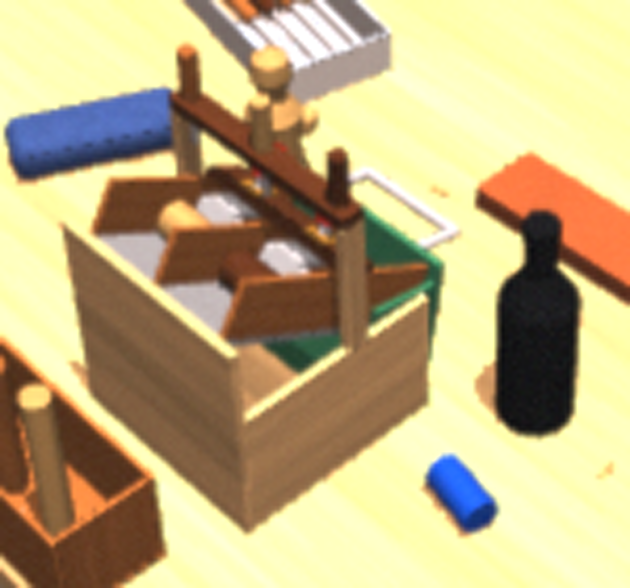

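```bash
cat > h.py <<'E'
import numpy as np,cv2
from scipy.spatial.transform import Rotation as R
from scipy.optimize import least_squares
CAM={"scene":(477.0859,316.4211,193.3270,[[-0.7236,-0.4482,0.525,1.3995],[0.6902,-0.471,0.5493,0.8069],[0.0011,0.7598,0.6502,1.1795]]),
"top":(489.0245,326.7638,204.6658,[[0.0236,0.9989,-0.0395,0.533],[-0.9994,0.0246,0.0245,-0.0037],[0.0254,0.0389,0.9989,1.4998]])}
def proj(c,P):
    f,cx,cy,M=CAM[c];M=np.array(M);p=(np.atleast_2d(P)-M[:,3])@M[:,:3]
    return np.c_[cx+f*p[:,0]/-p[:,2],cy-f*p[:,1]/-p[:,2]]
def ray(c,uv):
    f,cx,cy,M=CAM[c];M=np.array(M);d=M[:,:3]@np.array([(uv[0]-cx)/f,-(uv[1]-cy)/f,-1]);return M[:,3],d
def at_z(c,uv,z):
    o,d=ray(c,uv);return o+d*(z-o[2])/d[2]
def T(p,P): # dispenser -> world, mm
    P=np.atleast_2d(P)/1000.;c,s=np.cos(p[2]),np.sin(p[2])
    return np.c_[p[0]+c*P[:,0]-s*P[:,1],p[1]+s*P[:,0]+c*P[:,1],P[:,2]]
def full(c,u,v):
    o={"top":(260,90),"scene":(210,155)}[c];return np.array([o[0]+(u+.5)/4.2-.5,o[1]+(v+.5)/4.2-.5])
E
python3 - <<'E'
from h import *
obs=[("top",(232,222),(-21,82,295)),("top",(370,224),(-21,0,295)),("top",(507,226),(-21,-82,295)),
("top",(303,190),(21,37,182)),("top",(415,191),(21,-37,182)),
("scene",(187,50),(-21,-82,295)),("scene",(260,102),(-21,0,295)),("scene",(338,155),(-21,82,295)),
("scene",(248,528),(95,97,0)),("scene",(428,402),(-92,97,0))]
def f(p): return np.concatenate([proj(c,T(p,P))[0]-full(c,*uv) for c,uv,P in obs])
r=least_squares(f,[.66,0,0],loss="soft_l1");print(r.x);print(np.round(f(r.x).reshape(-1,2),1))
p=r.x;Ri=np.linalg.inv(np.array([[np.cos(p[2]),-np.sin(p[2])],[np.sin(p[2]),np.cos(p[2])]]))
for n,uv in (("kL",(302,299)),("kR",(418,300))):
  for z in (200,220,):
    w=at_z("top",full("top",*uv),z/1000);print(n,z,np.round(w,4),np.round(Ri@(w[:2]-p[:2])*1000,1))
# bar: fit tilt; ends of bar
q0,q1=full("top",277,480),full("top",425,480);
for z in (66,90,100,110,120):
    for q in(q0,q1):
        w=at_z("top",q,z/1000);print("bar",z,np.round(w,4),np.round(Ri@(w[:2]-p[:2])*1000,1))
for t in (0,.1,.2,.3,.7):
    c,s=np.cos(t),np.sin(t);print(t,-100-45*c-108*s,12+108*c-45*s)
E
```

```text
[ 0.75557474 -0.08149103  0.01323493]
[[-0.1  0.2]
 [ 0.1  0.2]
 [ 0.4  0.2]
 [-0.3 -0.4]
 [ 0.3 -0.2]
 [-0.1 -0.3]
 [-0.1 -0.6]
 [-0.1 -0.4]
 [ 0.2  1.8]
 [ 0.4  0.8]]
kL 200 [ 0.7019 -0.0455  0.2   ] [-53.2  36.7]
kL 220 [ 0.6993 -0.0449  0.22  ] [-55.8  37.4]
kR 200 [ 0.7032 -0.1194  0.2   ] [-52.8 -37.2]
kR 220 [ 0.7006 -0.1176  0.22  ] [-55.4 -35.4]
bar 66 [ 0.5918 -0.0353  0.066 ] [-163.1   48.3]
bar 66 [ 0.5944 -0.1389  0.066 ] [-161.9  -55.3]
bar 90 [ 0.5909 -0.0348  0.09  ] [-164.1   48.9]
bar 90 [ 0.5934 -0.1367  0.09  ] [-162.9  -53. ]
bar 100 [ 0.5905 -0.0346  0.1   ] [-164.5   49.1]
bar 100 [ 0.5929 -0.1357  0.1   ] [-163.3  -52.1]
bar 110 [ 0.59   -0.0343  0.11  ] [-164.9   49.3]
bar 110 [ 0.5925 -0.1348  0.11  ] [-163.8  -51.1]
bar 120 [ 0.5896 -0.0341  0.12  ] [-165.3   49.6]
bar 120 [ 0.5921 -0.1338  0.12  ] [-164.2  -50.2]
0 -145.0 120.0
0.1 -155.5571964353686 114.96794610091952
0.2 -165.5592837287225 108.90707052107635
0.3 -174.90632433007696 101.87793152580517
0.7 -203.9934086494726 65.61316030102866
```

Run:
```python
import cv2
i=cv2.imread("pics/scene0.png")[185:225,250:310]; i=cv2.convertScaleAbs(i,alpha=2,beta=15)
cv2.imwrite("pics/scene0d.png",cv2.resize(i,None,fx=12,fy=12,interpolation=cv2.INTER_NEAREST))
i=cv2.imread("pics/top0.png")[135:195,310:390]; i=cv2.convertScaleAbs(i,alpha=2,beta=15)
cv2.imwrite("pics/top0d.png",cv2.resize(i,None,fx=9,fy=9,interpolation=cv2.INTER_NEAREST))
```

```text
(no output)
```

View pics/scene0d.png

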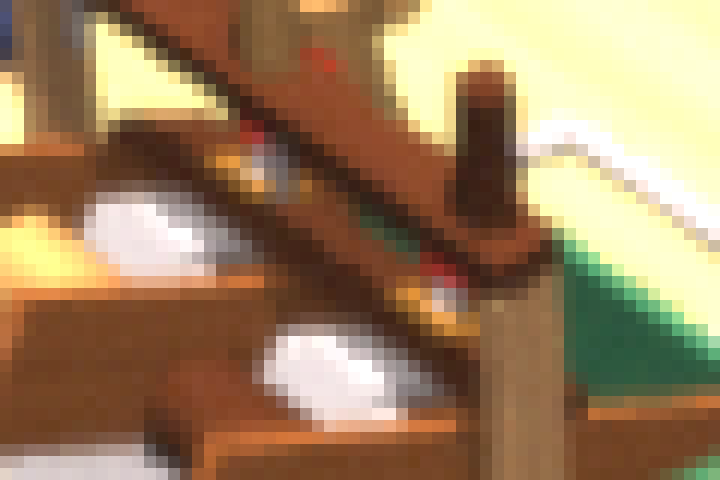

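View pics/top0d.png

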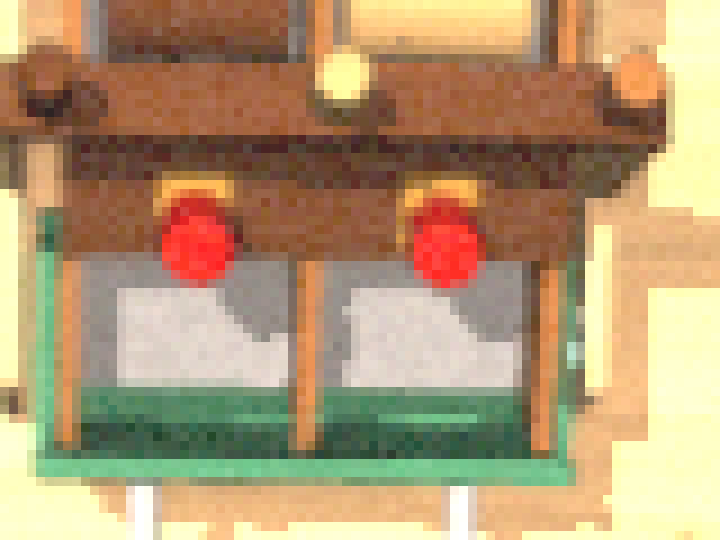

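Run:
```python
from h import *
p=[.7556,-.0815,.0132]
ax=np.array([-.5,0,.866]);e1=np.array([.866,0,.5]);e2=np.array([0,1,0])
for y,uv in((37,(310+198/9-.5,135+249/9-.5)),(-37,(310+448/9-.5,135+250/9-.5))):
  for zt in (200,205,210,215,220,225):
    w=at_z("top",uv,zt/1000.); d=w-[p[0],p[1],0];c,s=np.cos(p[2]),np.sin(p[2]);X=np.array([c*d[0]+s*d[1],-s*d[0]+c*d[1],d[2]])*1000
    X[1]=y
    th=np.linspace(0,6.28,40);ring=11*(np.cos(th)[:,None]*e1+np.sin(th)[:,None]*e2)
    t=proj("scene",T(p,X+ring));b=proj("scene",T(p,X-26*ax+ring));tb=proj("top",T(p,X-26*ax+ring))
    t=(t+.5-[250,185])*12;b=(b+.5-[250,185])*12;tb=(tb+.5-[310,135])*9
    print(y,zt,np.round(X-13*ax),"top ring minv pt",np.round(t[t[:,1].argmin()]),"bottom ring maxv",np.round(b[b[:,1].argmax()]),"topview back edge",np.round(tb[:,1].min()))
print((proj("scene",T(p,[[-32,37,250],[-10,37,236]]))+.5-[250,185])*12)
```

```text
37 200 [-50.  37. 189.] top ring minv pt [458. 197.] bottom ring maxv [476. 326.] topview back edge 182.0
37 205 [-51.  37. 194.] top ring minv pt [459. 181.] bottom ring maxv [477. 311.] topview back edge 181.0
37 210 [-52.  37. 199.] top ring minv pt [460. 165.] bottom ring maxv [478. 295.] topview back edge 181.0
37 215 [-52.  37. 204.] top ring minv pt [461. 149.] bottom ring maxv [479. 279.] topview back edge 181.0
37 220 [-53.  37. 209.] top ring minv pt [462. 134.] bottom ring maxv [480. 264.] topview back edge 181.0
37 225 [-54.  37. 214.] top ring minv pt [463. 118.] bottom ring maxv [481. 248.] topview back edge 180.0
-37 200 [-50. -37. 189.] top ring minv pt [270.  66.] bottom ring maxv [286. 191.] topview back edge 183.0
-37 205 [-50. -37. 194.] top ring minv pt [271.  50.] bottom ring maxv [287. 176.] topview back edge 182.0
-37 210 [-51. -37. 199.] top ring minv pt [271.  35.] bottom ring maxv [288. 161.] topview back edge 182.0
-37 215 [-52. -37. 204.] top ring minv pt [272.  19.] bottom ring maxv [293. 145.] topview back edge 182.0
-37 220 [-52. -37. 209.] top ring minv pt [273.   3.] bottom ring maxv [294. 130.] topview back edge 182.0
-37 225 [-53. -37. 214.] top ring minv pt [273. -12.] bottom ring maxv [295. 114.] topview back edge 181.0
[[403.88980716 113.41719614]
 [339.94189141 196.34104651]]
```

Run:
```python
from h import *
p=[.7556,-.0815,.0132]
ax=np.array([-.5,0,.866]);e1=np.array([.866,0,.5]);e2=np.array([0,1,0])
im=cv2.imread("pics/scene0.png")[185:225,250:310]; im=cv2.resize(cv2.convertScaleAbs(im,alpha=2,beta=15),None,fx=8,fy=8,interpolation=cv2.INTER_NEAREST)
it=cv2.imread("pics/top0.png")[145:175,320:380]; it=cv2.resize(cv2.convertScaleAbs(it,alpha=2,beta=15),None,fx=8,fy=8,interpolation=cv2.INTER_NEAREST)
th=np.linspace(0,6.28,40);ring=11*(np.cos(th)[:,None]*e1+np.sin(th)[:,None]*e2)
for X,Z,col in ((-47,190,(255,0,0)),(-48,197,(0,255,0)),(-49,204,(255,255,0))):
  for y in(37,-37):
    X0=np.array([X,y,Z]);pts=np.r_[X0+13*ax+ring,X0-13*ax+ring]
    for img,c,o in((im,"scene",(250,185)),(it,"top",(320,145))):
      h=cv2.convexHull(((proj(c,T(p,pts))+.5-o)*8).astype(np.float32)).astype(int);cv2.polylines(img,[h],True,col,1)
cv2.polylines(im,[((proj("scene",T(p,[[-32,97,250],[-10,97,250],[-10,-97,250],[-32,-97,250]]))+.5-[250,185])*8).astype(int)],True,(255,255,255))
cv2.imwrite("pics/k.png",np.vstack([im,it]))
```

```text
(no output)
```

View pics/k.png

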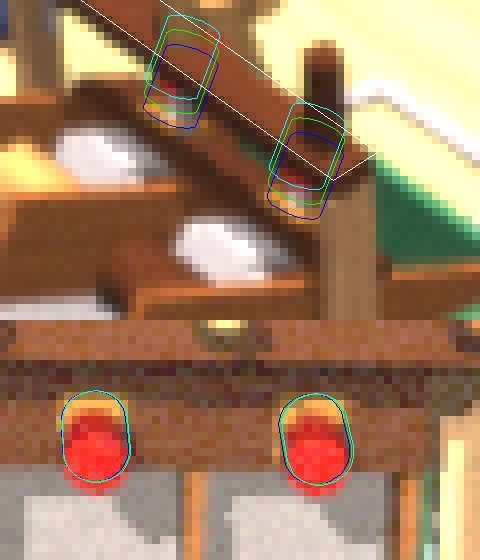

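```bash
cat >> h.py <<'E'
PD=[.7556,-.0815,.0132]
RZ=R.from_euler("z",PD[2]).as_matrix()
def barpose(t,back=0,axial=0):
    """TCP pose with tool along bin's panel; jaws fore-aft. axial: retreat along tool -z (mm)"""
    c,s=np.cos(t),np.sin(t)
    up=np.array([-s,0,c]);fx=np.array([c,0,s])  # bin z, bin x in dispenser frame
    P=np.array([-100,0,12])+108*up-45*fx+axial*up
    return T(PD,P)[0],up,fx
def knobpose(y=37,d=0,X=-53,Z=206):
    ax=np.array([-.5,0,.8660254]);return T(PD,np.array([X,y,Z])+d*ax)[0],ax
def tool(up,ydir):
    z=-np.array(up);y=np.array(ydir,float);x=np.cross(y,z);return RZ@np.c_[x,y,z]
def rel(pos,Rt,ob):
    R0=R.from_rotvec(ob["tool_rot"]).as_matrix()
    return np.round(np.r_[R0.T@(pos-ob["tool_pos"])/.3, R.from_matrix(R0.T@Rt).as_rotvec()/np.radians(30)],3)
E
python3 - <<'E'
from h import *
from plant import arm
o=arm.get_obs();print(np.round(R.from_rotvec(o["tool_rot"]).as_matrix(),3))
for uv in ((118,455),):
    print("flask top",at_z("top",full("top",*uv),.2))
print("fig",at_z("top",full("top",610,485),.166))
p,up,fx=barpose(.19,axial=130);print(p,up)
for s in(1,-1): print(rel(p,tool(up,s*fx),o))
E
```

```text
[[-0.925  0.381 -0.001]
 [ 0.381  0.925 -0.001]
 [ 0.    -0.001 -1.   ]]
flask top [0.5996906  0.06859453 0.2       ]
fig [ 0.58983294 -0.25054074  0.166     ]
[ 0.56647787 -0.08399656  0.23721836] [-0.18885889  0.          0.98200424]
[-1.853 -1.288  0.043 -0.323 -0.21   2.222]
[-1.853 -1.288  0.043  0.235 -0.361 -3.758]
```

Emit:
{"fn": "step_arm", "kwargs": {
  "deltas": [
    [-0.93, -0.64, -0.2, 0, 0, 1.0, 0.55],
    [-0.93, -0.64, -0.2, 0, 0, 1.0, 0.55],
    [-0.93, -0.64, -0.2, 0, 0, 1.0, 0.55],
    [-0.93, -0.64, -0.2, 0, 0, 1.0, 0.55],
    [-0.93, -0.64, -0.2, 0, 0, 1.0, 0.55],
    [-0.93, -0.64, -0.2, 0, 0, 1.0, 0.55],
    [-0.93, -0.64, -0.2, 0, 0, 1.0, 0.55],
    [-0.93, -0.64, -0.2, 0, 0, 1.0, 0.55]
  ]
}}

```text
clock: 0.9
tool_pos: [0.3873, 0.1977, 0.3105]
tool_rot: [1.395, 2.813, -0.002]
wrist_force: [-1.0, 0.7, -0.4]
grip_width: 0.0386
```

```bash
cat > st.py <<'E'
from h import *
from plant import arm
o=arm.get_obs()
print("t",round(o["clock"],2),"pos",np.round(o["tool_pos"],4),"q",np.round(o["qpos"],2),"F",np.round(o["wrist_force"],1),"w",round(o["grip_width"],4))
E
python3 - <<'E'
from st import *
p,up,fx=barpose(.19,axial=130)
print(rel(p,tool(up,fx),o))
E
```

```text
t 0.9 pos [0.3873 0.1977 0.3105] q [ 0.3   0.13  1.64 -0.    1.37 -0.35] F [-1.   0.7 -0.4] w 0.0386
[-1.108 -0.093  0.247 -0.35  -0.111  1.213]
```

Emit:
{"fn": "step_arm", "kwargs": {
  "deltas": [
    [-1.0, -0.08, 0.1, -0.25, -0.1, 0.95, 0.57],
    [-1.0, -0.08, 0.1, -0.25, -0.1, 0.95, 0.57],
    [-1.0, -0.08, 0.1, -0.25, -0.1, 0.95, 0.57],
    [-1.0, -0.08, 0.1, -0.25, -0.1, 0.95, 0.57],
    [-1.0, -0.08, 0.1, -0.25, -0.1, 0.95, 0.57],
    [-1.0, -0.08, 0.1, -0.25, -0.1, 0.95, 0.57],
    [-1.0, -0.08, 0.1, -0.25, -0.1, 0.95, 0.57]
  ]
}}

```text
clock: 1.6
tool_pos: [0.5514, -0.0591, 0.2795]
tool_rot: [1.98, 2.297, 0.138]
wrist_force: [0.7, -0.2, 0.4]
grip_width: 0.037
```

Run:
```python
from st import *
p,up,fx=barpose(.19,axial=50)
print(p,rel(p,tool(up,fx),o))
```

```text
t 1.6 pos [ 0.5514 -0.0591  0.2795] q [-0.26  0.3   1.51  0.04  1.2  -0.42] F [ 0.7 -0.2  0.4] w 0.037
[ 0.58158527 -0.08379713  0.15865802] [-0.088  0.031  0.413 -0.097 -0.003  0.258]
```

Emit:
{"fn": "step_arm", "kwargs": {
  "deltas": [
    [-0.088, 0.031, 0.2, -0.097, -0.003, 0.258, 0.57],
    [-0.088, 0.031, 0.413, -0.097, -0.003, 0.258, 0.57],
    [-0.088, 0.031, 0.413, -0.097, -0.003, 0.258, 0.57],
    [-0.088, 0.031, 0.413, -0.097, -0.003, 0.258, 0.57],
    [-0.088, 0.031, 0.413, -0.097, -0.003, 0.258, 0.57]
  ]
}}

```text
clock: 2.1
tool_pos: [0.5815, -0.0829, 0.159]
tool_rot: [2.108, 2.138, 0.203]
wrist_force: [0.2, -1.2, -0.0]
grip_width: 0.0368
```

Run:
```python
from st import *
p,up,fx=barpose(.19,axial=0)
print(p,rel(p,tool(up,fx),o))
s=arm.snapshot("scene");i=cv2.convertScaleAbs(s["image"][120:300,190:400,::-1],alpha=1.8,beta=15);a=cv2.resize(i,(560,480))
s=arm.snapshot("top");i=cv2.convertScaleAbs(s["image"][130:230,300:400,::-1],alpha=1.8,beta=15);b=cv2.resize(i,None,fx=4.8,fy=4.8)
cv2.imwrite("pics/a1.png",cv2.resize(np.hstack([a,b]),(800,370)))
```

```text
t 2.1 pos [ 0.5815 -0.0829  0.159 ] q [-0.3   0.45  1.64  0.08  0.87 -0.36] F [ 0.2 -1.2 -0. ] w 0.0368
[ 0.59102739 -0.08367248  0.10955781] [-0.003  0.     0.168 -0.001 -0.001  0.001]
```

View pics/a1.png

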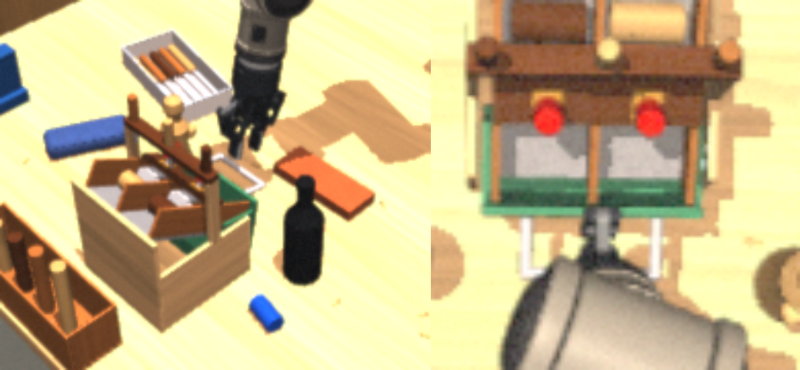

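The gripper hangs over the bar's middle: the bar is at about (590,272) in the right half, with the rear finger near (600,225) between the bar and the panel. Now descend and grip.

Emit:
{"fn": "step_arm", "kwargs": {
  "deltas": [
    [0, 0, 0.08, 0, 0, 0, 0.57],
    [0, 0, 0.168, 0, 0, 0, 0.57],
    [0, 0, 0.168, 0, 0, 0, 0.57],
    [0, 0, 0.168, 0, 0, 0, 0.57]
  ]
}}

```text
clock: 2.6
tool_pos: [0.5927, -0.0831, 0.1133]
tool_rot: [2.103, 2.134, 0.207]
wrist_force: [0.5, -0.5, -0.0]
grip_width: 0.037
```

Emit:
{"fn": "step_arm", "kwargs": {
  "deltas": [
    [0, 0, 0.01, 0, 0, 0, 0.75],
    [0, 0, 0.01, 0, 0, 0, 1],
    [0, 0, 0.01, 0, 0, 0, 1],
    [0, 0, 0.01, 0, 0, 0, 1],
    [0, 0, 0.01, 0, 0, 0, 1]
  ]
}}

```text
clock: 3.1
tool_pos: [0.5938, -0.0832, 0.112]
tool_rot: [2.102, 2.133, 0.209]
wrist_force: [-3.0, 0.3, 7.0]
grip_width: 0.0079
```

Run:
```python
from st import *
# tilt implied
d=RZ.T@(o["tool_pos"]-np.array([PD[0],PD[1],0]))*1000;v=d-[-100,0,12];print(d,np.hypot(v[0],v[2]),np.hypot(45,108),np.arctan2(-v[0],v[2])-np.arctan2(45,108))
for t in (.3,.4,.5,.6,.7,.74,.78):
    p,up,fx=barpose(t);print(t,rel(p,tool(up,fx),o))
```

```text
t 3.1 pos [ 0.5938 -0.0832  0.112 ] q [-0.3   0.53  1.66  0.08  0.76 -0.37] F [-3.   0.3  7. ] w 0.0079
[-161.84592481    0.44303364  112.03005909] 117.60497921853387 117.0 0.1589564607730638
0.3 [-0.001 -0.049  0.025 -0.196  0.003  0.003]
0.4 [-0.001 -0.083  0.045 -0.387  0.003  0.003]
0.5 [-0.001 -0.114  0.068 -0.578  0.003  0.004]
0.6 [-0.001 -0.142  0.095 -0.769  0.003  0.004]
0.7 [-0.001 -0.168  0.124 -0.96   0.003  0.004]
0.74 [-1.000e-03 -1.780e-01  1.370e-01 -1.036e+00  3.000e-03  4.000e-03]
0.78 [-1.000e-03 -1.870e-01  1.490e-01 -1.113e+00  3.000e-03  4.000e-03]
```

Emit:
{"fn": "step_arm", "kwargs": {
  "deltas": [
    [0, -0.03, 0.015, -0.1, 0, 0, 1],
    [0, -0.049, 0.025, -0.196, 0, 0, 1],
    [0, -0.066, 0.035, -0.29, 0, 0, 1],
    [0, -0.083, 0.045, -0.387, 0, 0, 1],
    [0, -0.114, 0.068, -0.578, 0, 0, 1],
    [0, -0.142, 0.095, -0.769, 0, 0, 1],
    [0, -0.155, 0.11, -0.87, 0, 0, 1],
    [0, -0.168, 0.124, -0.96, 0, 0, 1],
    [0, -0.173, 0.13, -0.98, 0, 0, 1],
    [0, -0.173, 0.13, -0.98, 0, 0, 1]
  ]
}}

```text
clock: 4.1
tool_pos: [0.5602, -0.0778, 0.076]
tool_rot: [1.868, 1.914, 0.667]
wrist_force: [-47.5, -66.1, 34.5]
grip_width: 0.0078
```

```bash
cat > tilt.py <<'E'
from st import *
d=RZ.T@(o["tool_pos"]-np.array([PD[0],PD[1],0]))*1000;v=d-[-100,0,12];print(d,np.hypot(v[0],v[2]),np.arctan2(-v[0],v[2])-np.arctan2(45,108))
E
python3 - <<'E'
from tilt import *
for t in (.7,.73,.76):
    p,up,fx=barpose(t);print(t,rel(p,tool(up,fx),o))
E
```

```text
t 4.1 pos [ 0.5602 -0.0778  0.076 ] q [-0.44  0.5   2.11  1.62  0.31 -1.99] F [-47.5 -66.1  34.5] w 0.0078
[-195.31053354    6.31504645   76.01125595] 114.81088228533129 0.5845899178373157
0.7 [-0.022 -0.043  0.01  -0.158 -0.117 -0.02 ]
0.73 [-0.022 -0.054  0.016 -0.215 -0.116 -0.022]
0.76 [-0.023 -0.064  0.022 -0.273 -0.116 -0.024]
```

Emit:
{"fn": "step_arm", "kwargs": {
  "deltas": [
    [0, 0, 0, 0, 0, 0, 1]
  ]
}}

```text
clock: 4.2
tool_pos: [0.56, -0.0798, 0.0774]
tool_rot: [1.868, 1.908, 0.67]
wrist_force: [31.3, 49.3, -22.1]
grip_width: 0.0078
```

Run:
```python
from tilt import *
print(R.from_rotvec(o["tool_rot"]).as_matrix().round(3), o["torque"],o["joint_torque"].round(1))
print(R.from_matrix(R.from_rotvec(o["tool_rot"]).as_matrix().T@ tool(*[barpose(.58)[1],barpose(.58)[2]])).as_rotvec())
```

```text
t 4.2 pos [ 0.56   -0.0798  0.0774] q [-0.44  0.5   2.11  1.62  0.32 -2.  ] F [ 31.3  49.3 -22.1] w 0.0078
[-195.59704404    4.31002584   77.37680925] 115.81417019429756 0.5761808534237366
[[-0.039  0.813  0.58 ]
 [ 0.998 -0.001  0.068]
 [ 0.056  0.582 -0.811]] [ 5.5812772  -1.64346301  4.32556837] [-28.1 -49.3 -13.8   3.5 -12.3  -1.8]
[ 0.04131746 -0.06072253 -0.01000324]
```

Emit:
{"fn": "step_arm", "kwargs": {
  "deltas": [
    [0, 0, 0, 0, 0, 0, 0.6],
    [0, 0, 0, 0, 0, 0, 0.57],
    [0, 0, 0, 0, 0, 0, 0.57]
  ]
}}

```text
clock: 4.5
tool_pos: [0.5603, -0.0798, 0.0778]
tool_rot: [1.867, 1.908, 0.671]
wrist_force: [-0.3, -0.3, 0.1]
grip_width: 0.0368
```

Run:
```python
from tilt import *
print(R.from_rotvec(o["tool_rot"]).as_matrix().round(3),o["joint_torque"].round(1))
s=arm.snapshot("scene");i=cv2.convertScaleAbs(s["image"][60:240,210:420,::-1],alpha=1.8,beta=15);a=cv2.resize(i,(560,480))
s=arm.snapshot("top");i=cv2.convertScaleAbs(s["image"][130:230,300:400,::-1],alpha=1.8,beta=15);b=cv2.resize(i,None,fx=4.8,fy=4.8)
cv2.imwrite("pics/a2.png",cv2.resize(np.hstack([a,b]),(800,370)))
```

```text
t 4.5 pos [ 0.5603 -0.0798  0.0778] q [-0.44  0.5   2.11  1.62  0.32 -2.  ] F [-0.3 -0.3  0.1] w 0.0368
[-195.26924752    4.24124473   77.8008364 ] 115.78419406212689 0.5715597651893344
[[-0.039  0.813  0.581]
 [ 0.998 -0.     0.068]
 [ 0.055  0.582 -0.811]] [ -0.3 -39.8 -13.    0.7   1.3  -0. ]
```

View pics/a2.png

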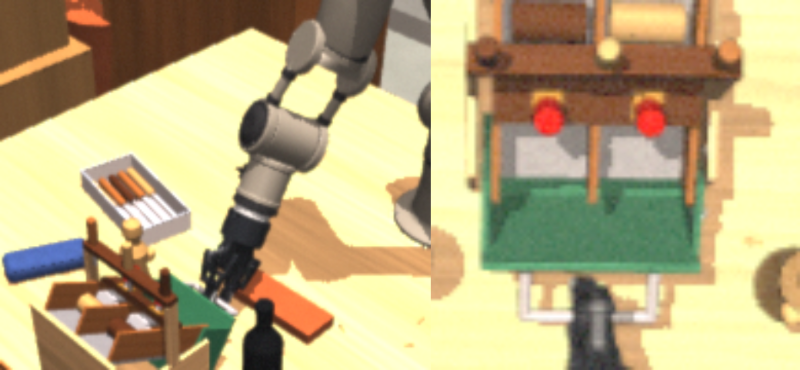

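```bash
cat > fk.py <<'E'
from h import *
D=[([1.03398,.34266,1.52491,0,1.27546,-.14602],[.1998,.48513,.2497],[-.60986,-3.08134,.00213]),
([.3,.13,1.64,0,1.37,-.35],[.3873,.1977,.3105],[1.395,2.813,-.002]),
([-.26,.30,1.51,.04,1.20,-.42],[.5514,-.0591,.2795],[1.98,2.297,.138]),
([-.30,.45,1.64,.08,.87,-.36],[.5815,-.0829,.159],[2.108,2.138,.203]),
([-.30,.53,1.66,.08,.76,-.37],[.5938,-.0832,.112],[2.102,2.133,.209]),
([-.44,.50,2.11,1.62,.32,-2.00],[.5603,-.0798,.0778],[1.867,1.908,.671])]
def rot(ax,a): return R.from_rotvec(np.array(ax)*a).as_matrix()
def fk(P,q,n6=0):
    a,b,c,h,d,e,x0=P   # e elbow offset
    M=rot([0,0,1],q[0]); p=np.array([0,0,h])
    M=M@rot([0,1,0],q[1]); p=p+rot([0,0,1],q[0])@np.array([x0,d,0]) + M@np.array([0,0,a])
    M=M@rot([0,1,0],q[2]); p=p+M@np.array([e,0,b])
    M=M@rot([0,0,1],S4*q[3]); M=M@rot([0,1,0],q[4]); M=M@rot([0,0,1],S6*q[5]+O6); p=p+M@np.array([0,0,c])
    return p,M
S4=S6=1;O6=0
E
python3 - <<'E'
import fk
from fk import *
for S4 in(1,-1):
  for S6 in(1,-1):
    for O6 in (0,np.pi/2,np.pi,-np.pi/2):
      fk.S4,fk.S6,fk.O6=S4,S6,O6
      g=max(np.linalg.norm(R.from_matrix(fk.fk([0]*7,q)[1].T@R.from_rotvec(w).as_matrix()).as_rotvec()) for q,p,w in D)
      if g<.2: print(S4,S6,O6,g);best=(S4,S6,O6)
fk.S4,fk.S6,fk.O6=best
f=lambda P:np.concatenate([fk.fk(P,q)[0]-p for q,p,w in D])
r=least_squares(lambda P:np.r_[f(P),1e-3*(P[5:])],[.45,.37,.2,.3,.07,0,0]);print(r.x.round(4),f(r.x).reshape(-1,3).round(4))
E
```

```text
Traceback (most recent call last):
AttributeError: 'function' object has no attribute 'fk'
```

Run:
```python
import fk as m
import numpy as np
from scipy.optimize import least_squares
R=m.R
for S4 in(1,-1):
  for S6 in(1,-1):
    for O6 in (0,np.pi/2,np.pi,-np.pi/2):
      m.S4,m.S6,m.O6=S4,S6,O6
      g=max(np.linalg.norm(R.from_matrix(m.fk([0]*7,q)[1].T@R.from_rotvec(w).as_matrix()).as_rotvec()) for q,p,w in m.D)
      if g<.4: print(S4,S6,O6,g);best=(S4,S6,O6)
m.S4,m.S6,m.O6=best
f=lambda P:np.concatenate([m.fk(P,q)[0]-p for q,p,w in m.D])
r=least_squares(lambda P:np.r_[f(P),1e-3*(P[5:])],[.45,.37,.2,.3,.07,0,0]);print(r.x.round(4),f(r.x).reshape(-1,3).round(4))
```

```text
1 1 1.5707963267948966 0.007112310163701236
[ 0.5058  0.3813  0.2958  0.226   0.0754  0.0478 -0.0012] [[ 0.0009 -0.0005 -0.0003]
 [ 0.0005  0.0011 -0.001 ]
 [-0.0012  0.0021 -0.    ]
 [ 0.0002  0.0008  0.0015]
 [ 0.0008 -0.0048  0.0004]
 [-0.0003  0.0022 -0.0005]]
```

```bash
sed -i 's/^S4=S6=1;O6=0/S4=S6=1;O6=np.pi\/2/' fk.py
cat >> fk.py <<'E'
PP=[.5058,.3813,.2958,.226,.0754,.0478,-.0012]
LO=np.array([-2.53,-.77,.04,-1,.28,-3.11]);HI=np.array([2.53,2.02,2.7,4.14,2.66,3.11])
def ik(pos,Rt,n=40,seed=0):
    rng=np.random.default_rng(seed);out=[]
    def f(q):
        p,M=fk(PP,q);return np.r_[(p-pos)*5,R.from_matrix(M.T@Rt).as_rotvec()]
    for k in range(n):
        q0=np.array([rng.uniform(-.6,.4),rng.uniform(0,1),rng.uniform(1,2.3),rng.choice([0,1.5,3.1]),rng.uniform(.3,1.2),rng.uniform(-3,3)])
        r=least_squares(f,q0,bounds=(LO,HI))
        if r.cost<1e-5 and not any(np.abs(r.x-o).max()<.05 for o in out): out.append(r.x)
    return out
E
python3 - <<'E'
from fk import *
for d in (100,40,0):
  for s in (1,-1):
    p,ax=knobpose(d=d)
    for q in ik(p,tool(ax,[0,s,0])): print("knob",d,s,q.round(2))
for L in (0,.1,.2,.3,.4,.7,.9):
  p,up,fx=barpose(.7)
  up=np.array([-np.sin(L),0,np.cos(L)]);fx=np.array([np.cos(L),0,np.sin(L)])
  for s in(1,-1):
    for q in ik(p,tool(up,s*fx)): print("bar L",L,s,q.round(2))
E
```

```text
knob 100 1 [-0.24  0.31  1.57  0.18  0.77 -1.93]
knob 100 -1 [-0.24  0.31  1.57  0.18  0.77  1.21]
knob 40 1 [-0.23  0.41  1.57  0.2   0.67 -1.94]
knob 40 -1 [-0.23  0.41  1.57  0.2   0.67  1.2 ]
knob 0 1 [-0.22  0.48  1.56  0.21  0.61 -1.94]
knob 0 -1 [-0.22  0.48  1.56  0.21  0.61  1.2 ]
bar L 0 1 [-0.29  0.61  1.65 -0.    0.88 -0.3 ]
bar L 0 -1 [-0.29  0.61  1.65 -0.    0.88  2.84]
bar L 0.1 1 [-0.3   0.57  1.73  0.05  0.74 -0.35]
bar L 0.1 -1 [-0.3   0.57  1.73  0.05  0.74  2.79]
bar L 0.2 1 [-0.32  0.54  1.82  0.12  0.6  -0.43]
bar L 0.2 -1 [-0.32  0.54  1.82  0.12  0.6   2.72]
bar L 0.3 1 [-0.34  0.52  1.9   0.24  0.45 -0.55]
bar L 0.3 -1 [-0.34  0.52  1.9   0.24  0.45  2.59]
bar L 0.4 1 [-0.36  0.5   1.98  0.48  0.32 -0.81]
bar L 0.4 -1 [-0.36  0.5   1.98  0.48  0.32  2.33]
bar L 0.7 1 [-0.44  0.54  2.2   2.25  0.37 -2.65]
bar L 0.7 -1 [-0.44  0.54  2.2   2.25  0.37  0.5 ]
bar L 0.9 1 [-0.5   0.64  2.32  2.54  0.74 -3.01]
bar L 0.9 -1 [-0.5   0.64  2.32  2.54  0.74  0.13]
```

Run:
```python
from tilt import *
p,up,fx=barpose(.57)
for L in (.5,.4,.3):
  u=np.array([-np.sin(L),0,np.cos(L)]);f=np.array([np.cos(L),0,np.sin(L)])
  print(L,p,rel(p,tool(u,f),o))
```

```text
t 4.6 pos [ 0.5602 -0.0795  0.0775] q [-0.44  0.5   2.11  1.62  0.32 -2.  ] F [ 0.3  0.3 -0. ] w 0.0366
[-195.37090115    4.62630256   77.5072302 ] 115.70136556706112 0.5741470723932296
0.5 [ 0.55945128 -0.08408931  0.07864186] [-0.015  0.    -0.006  0.232 -0.117 -0.013]
0.4 [ 0.55945128 -0.08408931  0.07864186] [-0.015  0.    -0.006  0.423 -0.118 -0.007]
0.3 [ 0.55945128 -0.08408931  0.07864186] [-0.015  0.    -0.006  0.614 -0.118 -0.001]
```

Emit:
{"fn": "step_arm", "kwargs": {
  "deltas": [
    [0, 0, 0, 0.1, 0, 0, 0.57],
    [0, 0, 0, 0.2, -0.02, 0, 0.57],
    [0, 0, 0, 0.3, -0.04, 0, 0.57],
    [0, 0, 0, 0.4, -0.06, 0, 0.57],
    [-0.005, 0, 0, 0.5, -0.08, 0, 0.57],
    [-0.01, 0, 0, 0.61, -0.1, 0, 0.57],
    [-0.01, 0, 0, 0.61, -0.12, 0, 0.57],
    [-0.01, 0, 0, 0.61, -0.12, 0, 0.57]
  ]
}}

```text
clock: 5.4
tool_pos: [0.5615, -0.0821, 0.0778]
tool_rot: [2.043, 2.073, 0.315]
wrist_force: [0.8, 0.1, -0.3]
grip_width: 0.0368
```

Run:
```python
from tilt import *
for t in (.6,.65,.7,.73,.76):
  p,up,fx=barpose(t);L=.3
  u=np.array([-np.sin(L),0,np.cos(L)]);f=np.array([np.cos(L),0,np.sin(L)])
  print(t,p,rel(p,tool(u,f),o))
```

```text
t 5.4 pos [ 0.5615 -0.0821  0.0778] q [-0.33  0.51  1.87  0.22  0.49 -0.52] F [ 0.8  0.1 -0.3] w 0.0368
[-194.05458485    2.00069435   77.84366325] 114.81137975960931 0.5652403269447295
0.6 [ 0.55749577 -0.08411513  0.07572734] [-0.007 -0.015  0.003  0.006  0.003  0.003]
0.65 [ 0.55443362 -0.08415555  0.07074366] [-0.007 -0.03   0.016  0.006  0.003  0.003]
0.7 [ 0.55162436 -0.08419263  0.06561316] [-0.007 -0.044  0.029  0.006  0.003  0.003]
0.73 [ 0.55006314 -0.08421324  0.0624697 ] [-0.007 -0.052  0.037  0.006  0.003  0.003]
0.76 [ 0.5485969  -0.0842326   0.05928082] [-0.007 -0.06   0.046  0.006  0.003  0.003]
```

Emit:
{"fn": "step_arm", "kwargs": {
  "deltas": [
    [0, 0, 0, 0, 0, 0, 0.8],
    [0, 0, 0, 0, 0, 0, 0.8],
    [-0.005, -0.015, 0.003, 0, 0, 0, 0.8],
    [-0.007, -0.03, 0.016, 0, 0, 0, 0.8],
    [-0.007, -0.044, 0.029, 0, 0, 0, 0.8],
    [-0.007, -0.05, 0.03, 0, 0, 0, 0.8],
    [-0.007, -0.055, 0.03, 0, 0, 0, 0.8],
    [-0.007, -0.06, 0.03, 0, 0, 0, 0.8]
  ]
}}

```text
clock: 6.2
tool_pos: [0.5487, -0.0848, 0.0645]
tool_rot: [2.041, 2.07, 0.317]
wrist_force: [11.9, 2.2, -5.3]
grip_width: 0.0171
```

```bash
python3 tilt.py
```

```text
t 6.2 pos [ 0.5487 -0.0848  0.0645] q [-0.35  0.51  1.92  0.25  0.43 -0.57] F [11.9  2.2 -5.3] w 0.0171
[-206.9674972    -0.5852565    64.48719395] 119.15095881370429 0.7198384769713884
```

Emit:
{"fn": "step_arm", "kwargs": {
  "deltas": [
    [0, -0.008, 0, 0, 0, 0, 0.8],
    [0, -0.008, 0, 0, 0, 0, 0.8],
    [0, -0.008, 0, 0, 0, 0, 0.8]
  ]
}}

```text
clock: 6.5
tool_pos: [0.5486, -0.0851, 0.0648]
tool_rot: [2.038, 2.066, 0.32]
wrist_force: [11.1, 4.0, -4.0]
grip_width: 0.0171
```

```bash
python3 tilt.py
```

```text
t 6.5 pos [ 0.5486 -0.0851  0.0648] q [-0.35  0.51  1.92  0.26  0.43 -0.58] F [11.1  4.  -4. ] w 0.0171
[-206.99901945   -0.88839448   64.76216821] 119.30061423657195 0.7178856639607512
```

Emit:
{"fn": "step_arm", "kwargs": {
  "deltas": [
    [0, -0.02, 0.005, 0, 0, 0, 0.8],
    [0, -0.02, 0.005, 0, 0, 0, 0.8],
    [0, -0.02, 0.005, 0, 0, 0, 0.8]
  ]
}}

```text
clock: 6.8
tool_pos: [0.5484, -0.0854, 0.0645]
tool_rot: [2.03, 2.059, 0.328]
wrist_force: [17.3, 9.9, 3.2]
grip_width: 0.0174
```

```bash
python3 tilt.py
```

```text
t 6.8 pos [ 0.5484 -0.0854  0.0645] q [-0.35  0.51  1.93  0.27  0.41 -0.6 ] F [17.3  9.9  3.2] w 0.0174
[-207.21404835   -1.1285265    64.48633401] 119.37197083589784 0.7207547747842755
```

Emit:
{"fn": "step_arm", "kwargs": {
  "deltas": [
    [0, 0.01, 0, 0, 0, 0, 0.72],
    [0, 0.01, 0, 0, 0, 0, 0.7],
    [0, 0.01, -0.1, 0, 0, 0, 0.7],
    [0, 0.01, -0.2, 0, 0, 0, 0.7],
    [0, 0.01, -0.3, 0, 0, 0, 0.7],
    [0, 0.01, -0.4, 0, 0, 0, 0.6],
    [0, 0.01, -0.5, 0, 0, 0, 0.5],
    [0, 0.01, -0.6, 0, 0, 0, 0.5],
    [0, 0.01, -0.6, 0, 0, 0, 0.5]
  ]
}}

```text
clock: 7.7
tool_pos: [0.4944, -0.0854, 0.2395]
tool_rot: [2.026, 2.055, 0.33]
wrist_force: [1.0, -0.1, -1.4]
grip_width: 0.0427
```

Run:
```python
from st import *
s=arm.snapshot("scene");i=cv2.convertScaleAbs(s["image"][120:300,190:400,::-1],alpha=1.8,beta=15);a=cv2.resize(i,(560,480))
s=arm.snapshot("top");cv2.imwrite("pics/t2.png",s["image"][...,::-1]);i=cv2.convertScaleAbs(s["image"][130:230,300:400,::-1],alpha=1.8,beta=15);b=cv2.resize(i,None,fx=4.8,fy=4.8)
cv2.imwrite("pics/a3.png",cv2.resize(np.hstack([a,b]),(800,370)))
p,ax=knobpose(d=70)
for s in(1,-1):print(rel(p,tool(ax,[0,s,0]),o))
for t in(.65,.7):
  q,_,_=barpose(t);print(proj("top",q))
  c,s_=np.cos(t),np.sin(t);print("paneltop",proj("top",T(PD,[-100-118*s_,85,12+118*c])),proj("top",T(PD,[-100-118*s_,-85,12+118*c])))
```

```text
t 7.7 pos [ 0.4944 -0.0854  0.2395] q [-0.4   0.15  1.86  0.16  0.83 -0.5 ] F [ 1.  -0.1 -1.4] w 0.0427
[ 0.124  0.576  0.099 -0.307 -0.28  -2.983]
[ 0.124  0.576  0.099 -0.28   0.307  2.996]
[[342.01782641 217.0288222 ]]
paneltop [[313.03181653 206.09482235]] [[372.49906304 206.76893961]]
[[341.91017052 218.01002162]]
paneltop [[313.01669226 207.75147057]] [[372.33543609 208.41887788]]
```

View pics/a3.png

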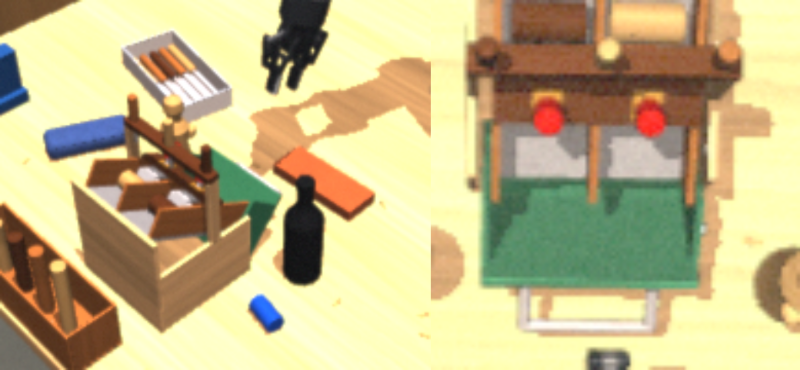

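Emit:
{"fn": "step_arm", "kwargs": {
  "deltas": [
    [0.05, 0.1, -0.1, 0, 0, 0.3, 0.5],
    [0.05, 0.2, -0.15, 0, 0, 0.6, 0.5],
    [0.05, 0.25, -0.15, -0.05, 0.05, 1.0, 0.5],
    [0.05, 0.25, -0.15, -0.1, 0.1, 1.0, 0.5],
    [0.05, 0.25, -0.15, -0.1, 0.1, 1.0, 0.5]
  ]
}}

```text
clock: 8.3
tool_pos: [0.5494, -0.0687, 0.2998]
tool_rot: [2.529, 1.491, 0.516]
wrist_force: [0.2, -0.5, -0.4]
grip_width: 0.0431
```

Run:
```python
from st import *
p,ax=knobpose(d=70)
print(rel(p,tool(ax,[0,-1,0]),o))
```

```text
t 8.3 pos [ 0.5494 -0.0687  0.2998] q [-0.35  0.17  1.67  0.2   0.95  0.07] F [ 0.2 -0.5 -0.4] w 0.0431
[ 0.217  0.248  0.251 -0.195  0.214  1.991]
```

Emit:
{"fn": "step_arm", "kwargs": {
  "deltas": [
    [0.03, 0.04, 0, -0.03, 0.03, 0.28, 0.5],
    [0.06, 0.08, 0, -0.06, 0.06, 0.56, 0.5],
    [0.09, 0.12, 0, -0.1, 0.1, 0.84, 0.5],
    [0.09, 0.12, 0, -0.1, 0.1, 1.0, 0.5],
    [0.09, 0.12, 0, -0.1, 0.1, 1.0, 0.5]
  ]
}}

```text
clock: 8.8
tool_pos: [0.5903, -0.0626, 0.3149]
tool_rot: [2.874, 0.798, 0.675]
wrist_force: [0.4, 0.6, -0.1]
grip_width: 0.043
```

Run:
```python
from st import *
p,ax=knobpose(d=80)
print(rel(p,tool(ax,[0,-1,0]),o))
```

```text
t 8.8 pos [ 0.5903 -0.0626  0.3149] q [-0.32  0.21  1.61  0.22  0.91  0.61] F [ 0.4  0.6 -0.1] w 0.043
[ 0.16   0.039  0.225 -0.094  0.119  0.993]
```

Emit:
{"fn": "step_arm", "kwargs": {
  "deltas": [
    [0.03, 0.01, 0.02, -0.03, 0.04, 0.28, 0.5],
    [0.06, 0.02, 0.06, -0.06, 0.07, 0.56, 0.5],
    [0.1, 0.03, 0.12, -0.09, 0.11, 0.84, 0.5],
    [0.13, 0.039, 0.17, -0.094, 0.119, 0.993, 0.5],
    [0.16, 0.039, 0.225, -0.094, 0.119, 0.993, 0.5],
    [0.16, 0.039, 0.225, -0.094, 0.119, 0.993, 0.5]
  ]
}}

```text
clock: 9.4
tool_pos: [0.6618, -0.0452, 0.2719]
tool_rot: [-3.033, -0.027, -0.804]
wrist_force: [0.1, 0.4, 0.7]
grip_width: 0.0425
```

Run:
```python
from st import *
for d in (80,4):
  p,ax=knobpose(d=d)
  print(rel(p,tool(ax,[0,-1,0]),o))
s=arm.snapshot("scene");i=cv2.convertScaleAbs(s["image"][120:300,190:400,::-1],alpha=1.8,beta=15);a=cv2.resize(i,(560,480))
s=arm.snapshot("top");i=cv2.convertScaleAbs(s["image"][130:230,300:400,::-1],alpha=1.8,beta=15);b=cv2.resize(i,None,fx=4.8,fy=4.8)
cv2.imwrite("pics/a4.png",cv2.resize(np.hstack([a,b]),(800,370)))
```

```text
t 9.4 pos [ 0.6618 -0.0452  0.2719] q [-0.24  0.34  1.57  0.19  0.73  1.2 ] F [0.1 0.4 0.7] w 0.0425
[ 0.007  0.002 -0.009 -0.003  0.011  0.008]
[ 0.008  0.002  0.244 -0.003  0.011  0.008]
```

View pics/a4.png

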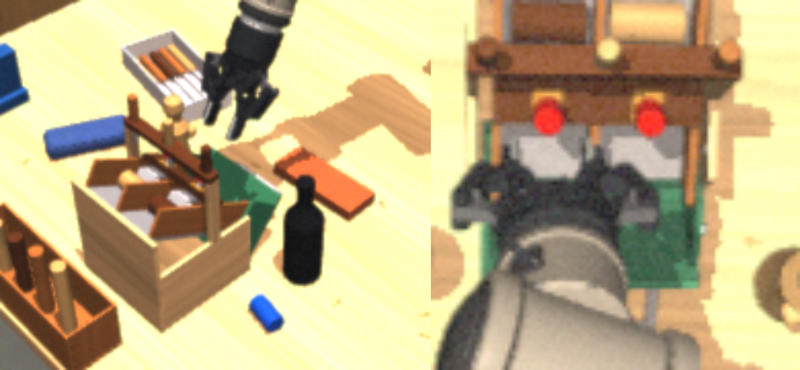

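Emit:
{"fn": "step_arm", "kwargs": {
  "deltas": [
    [0.008, 0.002, 0.05, 0, 0.01, 0.008, 0.5],
    [0.008, 0.002, 0.1, 0, 0.01, 0.008, 0.5],
    [0.008, 0.002, 0.15, 0, 0.01, 0.008, 0.5],
    [0.008, 0.002, 0.19, 0, 0.01, 0.008, 0.5],
    [0.008, 0.002, 0.19, 0, 0.01, 0.008, 0.5]
  ]
}}

```text
clock: 10.0
tool_pos: [0.6917, -0.0457, 0.2229]
tool_rot: [-3.03, -0.018, -0.81]
wrist_force: [-0.2, 0.4, -0.7]
grip_width: 0.0429
```

Run:
```python
from st import *
for d in (4,):
  p,ax=knobpose(d=d)
  print(rel(p,tool(ax,[0,-1,0]),o))
s=arm.snapshot("scene");i=cv2.convertScaleAbs(s["image"][150:250,220:340,::-1],alpha=1.8,beta=15);a=cv2.resize(i,(576,480))
s=arm.snapshot("top");i=cv2.convertScaleAbs(s["image"][130:230,300:400,::-1],alpha=1.8,beta=15);b=cv2.resize(i,None,fx=4.8,fy=4.8)
cv2.imwrite("pics/a5.png",cv2.resize(np.hstack([a,b]),(800,364)))
```

```text
t 10.0 pos [ 0.6917 -0.0457  0.2229] q [-0.23  0.44  1.56  0.2   0.64  1.2 ] F [-0.2  0.4 -0.7] w 0.0429
[ 0.002 -0.001  0.053 -0.003  0.003 -0.003]
```

View pics/a5.png

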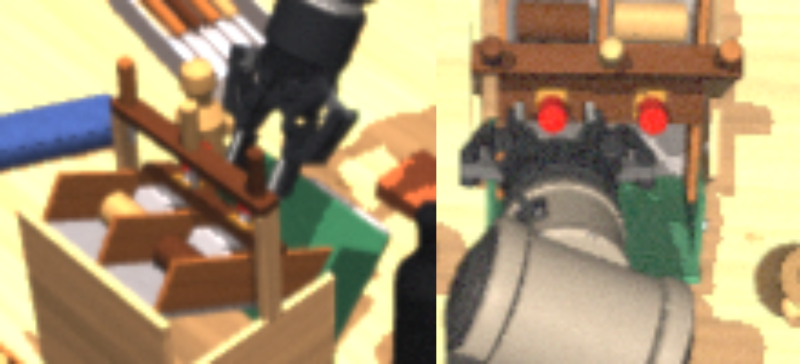

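The open fingers straddle the left knob, at about (516,110) and (590,110) with the knob at (552,115). The right knob at (653,117) is clear.

Emit:
{"fn": "step_arm", "kwargs": {
  "deltas": [
    [0.002, 0, 0.03, 0, 0, 0, 0.5],
    [0.002, 0, 0.055, 0, 0, 0, 0.5],
    [0.002, 0, 0.055, 0, 0, 0, 0.5],
    [0.002, 0, 0.055, 0, 0, 0, 0.7],
    [0.002, 0, 0.055, 0, 0, 0, 1],
    [0.002, 0, 0.055, 0, 0, 0, 1],
    [0.002, 0, 0.055, 0, 0, 0, 1]
  ]
}}

```text
clock: 10.8
tool_pos: [0.7007, -0.0451, 0.2117]
tool_rot: [-3.029, -0.019, -0.815]
wrist_force: [-1.6, 4.0, 1.9]
grip_width: 0.0197
```

Run:
```python
from st import *
for d in (4,20,44,48):
  p,ax=knobpose(d=d)
  print(rel(p,tool(ax,[0,-1,0]),o))
```

```text
t 10.8 pos [ 0.7007 -0.0451  0.2117] q [-0.22  0.47  1.55  0.21  0.61  1.2 ] F [-1.6  4.   1.9] w 0.0197
[-0.005  0.     0.006 -0.003 -0.004 -0.002]
[-0.005  0.    -0.048 -0.003 -0.004 -0.002]
[-0.005  0.    -0.128 -0.003 -0.004 -0.002]
[-0.005  0.    -0.141 -0.003 -0.004 -0.002]
```

Emit:
{"fn": "step_arm", "kwargs": {
  "deltas": [
    [0, 0, -0.03, 0, 0, 0, 1],
    [0, 0, -0.06, 0, 0, 0, 1],
    [0, 0, -0.09, 0, 0, 0, 1],
    [0, 0, -0.115, 0, 0, 0, 1],
    [0, 0, -0.13, 0, 0, 0, 1],
    [0, 0, -0.137, 0, 0, 0, 1],
    [0, 0, -0.137, 0, 0, 0, 1],
    [0, 0, -0.137, 0, 0, 0, 1]
  ]
}}

```text
clock: 11.6
tool_pos: [0.6806, -0.0453, 0.2462]
tool_rot: [-3.028, -0.018, -0.814]
wrist_force: [10.1, 2.8, -8.8]
grip_width: 0.0194
```

```bash
cat > kn.py <<'E'
from st import *
p0=np.array([.7007,-.0451,.2117]);ax=knobpose()[1];print("travel mm",(o["tool_pos"]-p0)@(RZ@ax)*1000,"axial F",o["wrist_force"]@(RZ@ax))
s=arm.snapshot("scene");i=cv2.convertScaleAbs(s["image"][150:250,220:340,::-1],alpha=1.8,beta=15);a=cv2.resize(i,(576,480))
s=arm.snapshot("top");i=cv2.convertScaleAbs(s["image"][130:230,300:400,::-1],alpha=1.8,beta=15);b=cv2.resize(i,None,fx=4.8,fy=4.8)
import sys
cv2.imwrite(f"pics/{sys.argv[1]}.png",cv2.resize(np.hstack([a,b]),(800,364)))
E
python3 kn.py a6
```

```text
t 11.6 pos [ 0.6806 -0.0453  0.2462] q [-0.23  0.4   1.56  0.2   0.68  1.2 ] F [10.1  2.8 -8.8] w 0.0194
travel mm 39.9762877863258 axial F -12.734759779674357
```

View pics/a6.png

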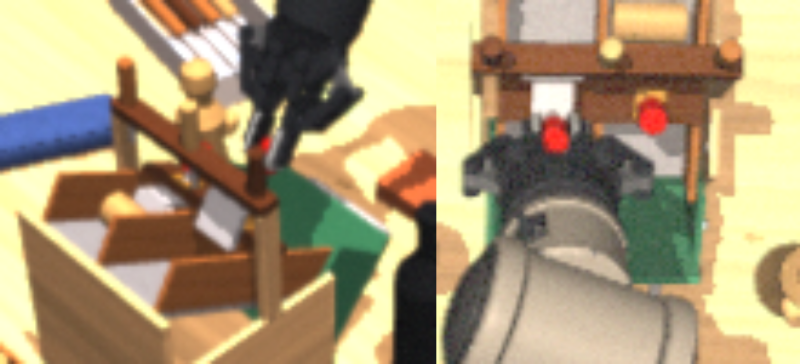

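The knob at (555,133) has travelled 40 mm, the gate is up, and the dark blank has left its lane. One slightly firmer pull will confirm the stop.

Emit:
{"fn": "step_arm", "kwargs": {
  "deltas": [
    [0, 0, -0.012, 0, 0, 0, 1],
    [0, 0, -0.012, 0, 0, 0, 1],
    [0, 0, -0.012, 0, 0, 0, 1]
  ]
}}

```text
clock: 12.0
tool_pos: [0.6802, -0.0453, 0.2465]
tool_rot: [-3.028, -0.017, -0.814]
wrist_force: [23.1, 1.4, -20.8]
grip_width: 0.0192
```

```bash
python3 kn.py a7
```

```text
t 12.0 pos [ 0.6802 -0.0453  0.2465] q [-0.23  0.4   1.57  0.2   0.68  1.2 ] F [ 23.1   1.4 -20.8] w 0.0192
travel mm 40.33284007880877 axial F -29.57214159716888
```

Emit:
{"fn": "step_arm", "kwargs": {
  "deltas": [
    [0, 0, 0.03, 0, 0, 0, 1],
    [0, 0, 0.06, 0, 0, 0, 1],
    [0, 0, 0.09, 0, 0, 0, 1],
    [0, 0, 0.115, 0, 0, 0, 1],
    [0, 0, 0.13, 0, 0, 0, 1],
    [0, 0, 0.13, 0, 0, 0, 1],
    [0, 0, 0.13, 0, 0, 0, 0.7],
    [0, 0, 0.13, 0, 0, 0, 0.5],
    [0, 0, 0.13, 0, 0, 0, 0.5]
  ]
}}

```text
clock: 13.0
tool_pos: [0.6997, -0.0453, 0.2132]
tool_rot: [-3.028, -0.017, -0.815]
wrist_force: [-0.5, -0.2, -0.3]
grip_width: 0.043
```

Emit:
{"fn": "step_arm", "kwargs": {
  "deltas": [
    [0, 0, -0.08, 0, 0, 0, 0.5],
    [0, 0, -0.17, 0, 0, 0, 0.5],
    [0, 0, -0.3, 0, 0, 0, 0.5],
    [-0.1, 0, -0.5, 0, 0, 0, 0.5],
    [-0.2, 0, -0.6, 0, 0, 0, 0.55],
    [-0.2, 0, -0.6, 0, 0, 0, 0.55]
  ]
}}

```text
clock: 13.6
tool_pos: [0.5546, -0.0472, 0.3422]
tool_rot: [-3.028, -0.017, -0.821]
wrist_force: [0.2, 0.6, 0.5]
grip_width: 0.0385
```

```bash
python3 kn.py a8
python3 - <<'E'
from st import *
p,up,fx=barpose(.7);L=.3
u=np.array([-np.sin(L),0,np.cos(L)]);f=np.array([np.cos(L),0,np.sin(L)])
p=p+RZ@u*.09
print(p,rel(p,tool(u,f),o))
E
```

```text
t 13.6 pos [ 0.5546 -0.0472  0.3422] q [-0.31  0.08  1.71  0.21  0.85  1.15] F [0.2 0.6 0.5] w 0.0385
travel mm 186.05390364575572 axial F 0.290050007204501
t 13.7 pos [ 0.5567 -0.0476  0.3407] q [-0.31  0.09  1.71  0.21  0.85  1.15] F [ 0.5 -0.4  0.2] w 0.0387
[ 0.52502986 -0.0845437   0.15159344] [-0.41   0.123  0.49   0.343 -0.344 -2.991]
```

View pics/a8.png

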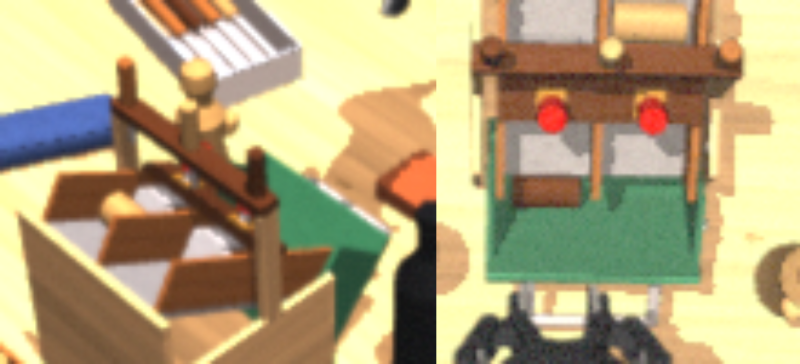

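Run:
```python
from st import *
print(proj("top",T(PD,[[-97.6,37,56],[-97.6,30,40],[-80,37,110],[-60,37,120]])))
s=arm.snapshot("top");i=cv2.convertScaleAbs(s["image"][150:225,310:385,::-1],alpha=2,beta=20);cv2.imwrite("pics/a9.png",cv2.resize(i,None,fx=8,fy=8,interpolation=cv2.INTER_CUBIC))
```

```text
t 13.7 pos [ 0.5567 -0.0476  0.3407] q [-0.31  0.09  1.71  0.21  0.85  1.15] F [ 0.5 -0.4  0.2] w 0.0387
[[329.57754025 181.97871857]
 [331.74761585 182.46358827]
 [330.23001634 174.21136155]
 [330.41613014 166.81971848]]
```

View pics/a9.png

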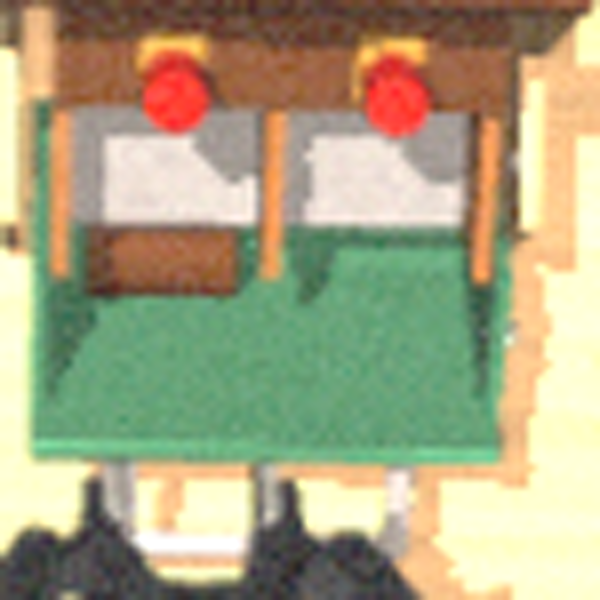

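```bash
cat >> h.py <<'E'
def push(t,L,gap=0,upoff=6):
    c,s=np.cos(t),np.sin(t)
    B=np.array([-100,0,12])+108*np.array([-s,0,c])-45*np.array([c,0,s])
    u=np.array([-np.sin(L),0,np.cos(L)]);f=np.array([np.cos(L),0,np.sin(L)])
    return T(PD,B-f*(16+gap)+u*upoff)[0],tool(u,[0,-1,0])
E
python3 - <<'E'
from fk import *
from st import *
for a in ((.7,.3,30,90),(.7,.3,30,6),(.7,.3,0,6),(.4,.2,0,6),(0,.1,0,6),(-.03,.1,0,6)):
    p,M=push(*a);print(a,p.round(4),rel(p,M,o),[q.round(2) for q in ik(p,M,12)])
E
```

```text
t 13.75 pos [ 0.5576 -0.0477  0.3397] q [-0.31  0.09  1.71  0.21  0.84  1.15] F [ 0.4 -0.3  0.1] w 0.0383
(0.7, 0.3, 30, 90) [ 0.4811 -0.0851  0.138 ] [-0.56   0.124  0.452 -0.002 -0.435 -0.006] [array([-0.4 ,  0.29,  2.01,  0.22,  0.58,  0.98])]
(0.7, 0.3, 30, 6) [ 0.5059 -0.0848  0.0578] [-0.623  0.124  0.724 -0.002 -0.435 -0.006] [array([-0.38,  0.48,  2.02,  0.31,  0.38,  0.9 ])]
(0.7, 0.3, 0, 6) [ 0.5346 -0.0844  0.0666] [-0.526  0.124  0.747 -0.002 -0.435 -0.006] [array([-0.36,  0.49,  1.94,  0.26,  0.43,  0.98])]
(0.4, 0.2, 0, 6) [ 0.5552 -0.0841  0.0967] [-0.416  0.123  0.695 -0.002 -0.626 -0.006] [array([-0.32,  0.5 ,  1.78,  0.1 ,  0.68,  1.16])]
(0, 0.1, 0, 6) [ 0.5941 -0.0836  0.1244] [-0.257  0.123  0.681 -0.002 -0.817 -0.005] [array([-0.28,  0.55,  1.56,  0.04,  0.93,  1.26])]
(-0.03, 0.1, 0, 6) [ 0.5974 -0.0836  0.1257] [-0.246  0.123  0.682 -0.002 -0.817 -0.005] [array([-0.28,  0.56,  1.55,  0.04,  0.94,  1.26])]
```

Emit:
{"fn": "step_arm", "kwargs": {
  "deltas": [
    [-0.3, 0.03, 0, 0, -0.1, 0, 1],
    [-0.4, 0.06, 0.1, 0, -0.2, 0, 1],
    [-0.5, 0.1, 0.2, 0, -0.3, 0, 1],
    [-0.56, 0.124, 0.3, 0, -0.4, 0, 1],
    [-0.56, 0.124, 0.4, 0, -0.435, -0.006, 1],
    [-0.56, 0.124, 0.45, 0, -0.435, -0.006, 1],
    [-0.56, 0.124, 0.45, 0, -0.435, -0.006, 1],
    [-0.56, 0.124, 0.45, 0, -0.435, -0.006, 1]
  ]
}}

```text
clock: 14.55
tool_pos: [0.4811, -0.0852, 0.1376]
tool_rot: [-3.103, -0.022, -0.466]
wrist_force: [-1.0, 0.6, -0.6]
grip_width: 0.0001
```

Run:
```python
from st import *
for a in ((.7,.3,30,6),(.7,.3,8,6)):
    p,M=push(*a);print(a,p.round(4),rel(p,M,o))
```

```text
t 14.55 pos [ 0.4811 -0.0852  0.1376] q [-0.41  0.29  2.01  0.22  0.58  0.98] F [-1.   0.6 -0.6] w 0.0001
(0.7, 0.3, 30, 6) [ 0.5059 -0.0848  0.0578] [ 0.001  0.     0.279 -0.003  0.004  0.001]
(0.7, 0.3, 8, 6) [ 0.5269 -0.0845  0.0643] [ 0.074  0.     0.279 -0.003  0.004  0.001]
```

Emit:
{"fn": "step_arm", "kwargs": {
  "deltas": [
    [0, 0, 0.14, 0, 0, 0, 1],
    [0, 0, 0.279, 0, 0, 0, 1],
    [0, 0, 0.279, 0, 0, 0, 1],
    [0.04, 0, 0.279, 0, 0, 0, 1],
    [0.07, 0, 0.279, 0, 0, 0, 1],
    [0.07, 0, 0.279, 0, 0, 0, 1]
  ]
}}

```text
clock: 15.15
tool_pos: [0.5278, -0.085, 0.0667]
tool_rot: [-3.104, -0.023, -0.474]
wrist_force: [-0.6, -0.3, 0.6]
grip_width: -0.0001
```

Run:
```python
from st import *
for t in (.7,.65,.6,.5,.4,.3,.2,.1,.05,0,-.03):
    L=.1+.2*max(t,0)/.7
    p,M=push(t,L,0,6);print(t,p.round(4),rel(p,M,o))
s=arm.snapshot("scene");i=cv2.convertScaleAbs(s["image"][150:250,220:340,::-1],alpha=1.8,beta=15);cv2.imwrite("pics/b1.png",cv2.resize(i,(576,480)))
```

```text
t 15.15 pos [ 0.5278 -0.085   0.0667] q [-0.36  0.49  1.97  0.27  0.42  0.96] F [-0.6 -0.3  0.6] w -0.0001
0.7 [ 0.5346 -0.0844  0.0666] [ 0.022 -0.002  0.007  0.    -0.006  0.003]
0.65 [ 0.5374 -0.0844  0.072 ] [ 0.036 -0.002 -0.007  0.    -0.034  0.003]
0.6 [ 0.5405 -0.0843  0.0772] [ 0.051 -0.002 -0.021  0.    -0.061  0.003]
0.5 [ 0.5474 -0.0842  0.0872] [ 0.083 -0.002 -0.046  0.    -0.116  0.003]
0.4 [ 0.5552 -0.0841  0.0964] [ 0.117 -0.002 -0.067  0.    -0.17   0.003]
0.3 [ 0.5639 -0.084   0.1048] [ 0.153 -0.002 -0.085  0.001 -0.225  0.003]
0.2 [ 0.5733 -0.0839  0.1123] [ 0.19  -0.001 -0.1    0.001 -0.279  0.003]
0.1 [ 0.5834 -0.0838  0.1189] [ 0.229 -0.001 -0.111  0.001 -0.334  0.003]
0.05 [ 0.5887 -0.0837  0.1218] [ 0.249 -0.001 -0.115  0.001 -0.361  0.003]
0 [ 0.5941 -0.0836  0.1244] [ 0.268 -0.001 -0.118  0.001 -0.388  0.003]
-0.03 [ 0.5974 -0.0836  0.1257] [ 0.28  -0.001 -0.118  0.001 -0.388  0.003]
```

View pics/b1.png

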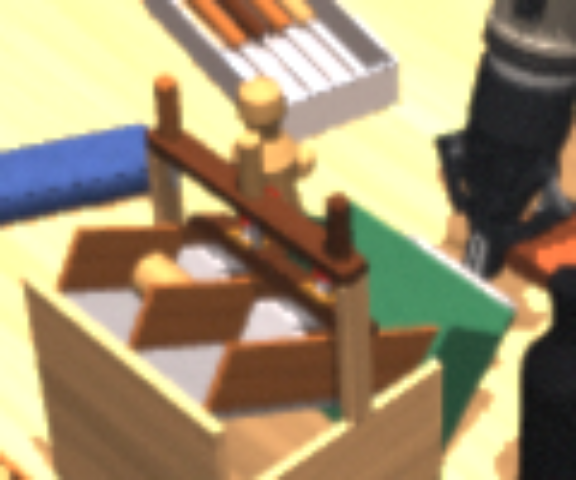

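The closed fingers at about (480,260) stand in front of the bar. The bin is still tipped and the light blank is in its lane at (155,270). Push along the arc.

Emit:
{"fn": "step_arm", "kwargs": {
  "deltas": [
    [0.022, 0, 0.007, 0, 0, 0, 1],
    [0.036, 0, -0.007, 0, -0.03, 0, 1],
    [0.051, 0, -0.021, 0, -0.06, 0, 1],
    [0.067, 0, -0.034, 0, -0.09, 0, 1],
    [0.083, 0, -0.046, 0, -0.116, 0, 1],
    [0.1, 0, -0.057, 0, -0.143, 0, 1],
    [0.117, 0, -0.067, 0, -0.17, 0, 1],
    [0.135, 0, -0.076, 0, -0.2, 0, 1],
    [0.153, 0, -0.085, 0, -0.225, 0, 1],
    [0.153, 0, -0.085, 0, -0.225, 0, 1]
  ]
}}

```text
clock: 16.2
tool_pos: [0.5638, -0.0844, 0.1052]
tool_rot: [-3.127, -0.023, -0.291]
wrist_force: [0.6, 0.4, 0.2]
grip_width: 0.0001
```

Run:
```python
from st import *
for t in (.3,.2,.1,.05,0,-.03,-.06):
    L=.1+.2*max(t,0)/.7
    p,M=push(t,L,0,6);print(t,p.round(4),rel(p,M,o))
s=arm.snapshot("top");i=cv2.convertScaleAbs(s["image"][150:225,310:385,::-1],alpha=2,beta=20);cv2.imwrite("pics/b2.png",cv2.resize(i,None,fx=7,fy=7,interpolation=cv2.INTER_CUBIC))
```

```text
t 16.2 pos [ 0.5638 -0.0844  0.1052] q [-0.31  0.5   1.74  0.09  0.72  1.18] F [0.6 0.4 0.2] w 0.0001
0.3 [ 0.5639 -0.084   0.1048] [ 0.    -0.001  0.001  0.001 -0.     0.003]
0.2 [ 0.5733 -0.0839  0.1123] [ 0.036 -0.001 -0.018  0.001 -0.055  0.003]
0.1 [ 0.5834 -0.0838  0.1189] [ 0.073 -0.001 -0.033  0.001 -0.109  0.003]
0.05 [ 0.5887 -0.0837  0.1218] [ 0.092 -0.001 -0.039  0.001 -0.137  0.003]
0 [ 0.5941 -0.0836  0.1244] [ 0.111 -0.001 -0.044  0.001 -0.164  0.003]
-0.03 [ 0.5974 -0.0836  0.1257] [ 0.123 -0.001 -0.047  0.001 -0.164  0.003]
-0.06 [ 0.6007 -0.0835  0.1269] [ 0.134 -0.001 -0.048  0.001 -0.164  0.003]
```

View pics/b2.png

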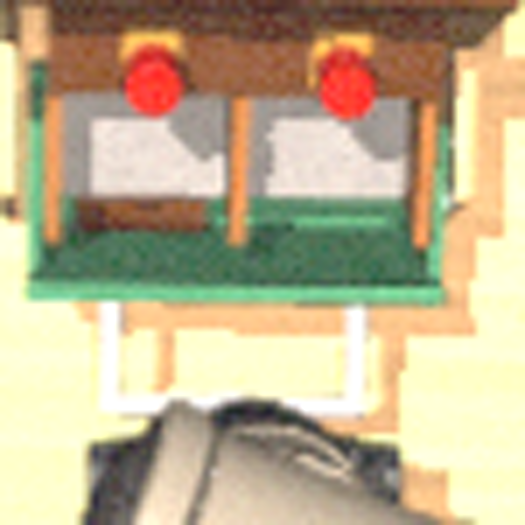

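Emit:
{"fn": "step_arm", "kwargs": {
  "deltas": [
    [0.018, 0, -0.009, 0, -0.03, 0, 1],
    [0.036, 0, -0.018, 0, -0.055, 0, 1],
    [0.055, 0, -0.026, 0, -0.08, 0, 1],
    [0.073, 0, -0.033, 0, -0.11, 0, 1],
    [0.092, 0, -0.039, 0, -0.137, 0, 1],
    [0.102, 0, -0.042, 0, -0.15, 0, 1],
    [0.111, 0, -0.044, 0, -0.164, 0, 1],
    [0.111, 0, -0.044, 0, -0.164, 0, 1]
  ]
}}

```text
clock: 17.05
tool_pos: [0.5942, -0.0838, 0.1238]
tool_rot: [-3.137, -0.023, -0.158]
wrist_force: [-0.2, -0.4, 0.8]
grip_width: 0.0001
```

Run:
```python
from st import *
for t in (0,-.03,-.06):
    p,M=push(t,.1,0,6);print(t,p.round(4),rel(p,M,o))
s=arm.snapshot("top");i=cv2.convertScaleAbs(s["image"][150:225,310:385,::-1],alpha=2,beta=20);cv2.imwrite("pics/b3.png",cv2.resize(i,None,fx=7,fy=7,interpolation=cv2.INTER_CUBIC))
```

```text
t 17.05 pos [ 0.5942 -0.0838  0.1238] q [-0.28  0.55  1.57  0.04  0.93  1.25] F [-0.2 -0.4  0.8] w 0.0001
0 [ 0.5941 -0.0836  0.1244] [-0.    -0.001 -0.002  0.001 -0.001  0.003]
-0.03 [ 0.5974 -0.0836  0.1257] [ 0.011 -0.001 -0.005  0.001 -0.001  0.003]
-0.06 [ 0.6007 -0.0835  0.1269] [ 0.023 -0.001 -0.008  0.001 -0.001  0.003]
```

View pics/b3.png

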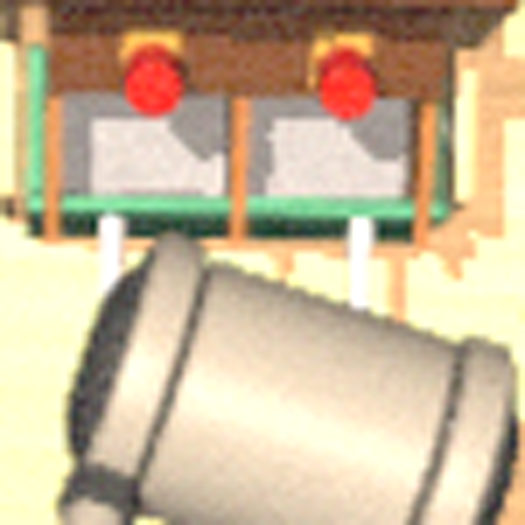

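Emit:
{"fn": "step_arm", "kwargs": {
  "deltas": [
    [0.012, 0, -0.003, 0, 0, 0, 1],
    [0.025, 0, -0.006, 0, 0, 0, 1],
    [0.025, 0, -0.006, 0, 0, 0, 1],
    [0.025, 0, -0.006, 0, 0, 0, 1]
  ]
}}

```text
clock: 17.5
tool_pos: [0.5955, -0.0836, 0.124]
tool_rot: [-3.137, -0.024, -0.136]
wrist_force: [-18.9, -2.7, 4.5]
grip_width: -0.0002
```

Run:
```python
from st import *
for t in (0,.05,.1,.15):
  c,s=np.cos(t),np.sin(t);print(t,proj("top",T(PD,[[-100-118*s,0,12+118*c]])),proj("top",T(PD,[[-100-45*c-108*s,0,12+108*c-45*s]])))
```

```text
t 17.5 pos [ 0.5955 -0.0836  0.124 ] q [-0.28  0.56  1.55  0.03  0.95  1.26] F [-18.9  -2.7   4.5] w -0.0002
0 [[343.54021138 180.75210426]] [[343.18510469 196.92651414]]
0.05 [[343.51807355 182.848379  ]] [[343.11836581 198.85512643]]
0.1 [[343.48973981 184.94797433]] [[343.04678221 200.73777504]]
0.15 [[343.45530199 187.04429449]] [[342.97059881 202.56893082]]
```

Emit:
{"fn": "step_arm", "kwargs": {
  "deltas": [
    [-0.05, 0, 0, 0, 0, 0, 1],
    [-0.15, 0, 0, 0, 0, 0, 1],
    [-0.25, 0, -0.1, 0, 0, 0, 1],
    [-0.35, 0, -0.3, 0, 0, 0, 1],
    [-0.5, 0, -0.5, 0, 0, 0, 1],
    [-0.5, 0, -0.5, 0, 0, 0, 1],
    [-0.5, 0, -0.6, 0, 0, 0, 1],
    [-0.5, 0, -0.6, 0, 0, 0, 1]
  ]
}}

```text
clock: 18.3
tool_pos: [0.4317, -0.0869, 0.2948]
tool_rot: [3.136, 0.023, 0.149]
wrist_force: [-1.2, 0.3, 0.1]
grip_width: -0.0002
```

Run:
```python
from st import *
s=arm.snapshot("top");cv2.imwrite("pics/c_top.png",s["image"][...,::-1]);i=cv2.convertScaleAbs(s["image"][90:230,260:430,::-1],alpha=1.8,beta=15);b=cv2.resize(i,None,fx=4.2,fy=4.2,interpolation=cv2.INTER_CUBIC);cv2.imwrite("pics/c1.png",b)
s=arm.snapshot("scene");i=cv2.convertScaleAbs(s["image"][155:295,210:360,::-1],alpha=1.8,beta=15);cv2.imwrite("pics/c2.png",cv2.resize(i,None,fx=4,fy=4,interpolation=cv2.INTER_CUBIC))
```

```text
t 18.3 pos [ 0.4317 -0.0869  0.2948] q [-0.4   0.1   1.72  0.04  1.23  1.15] F [-1.2  0.3  0.1] w -0.0002
```

View pics/c1.png

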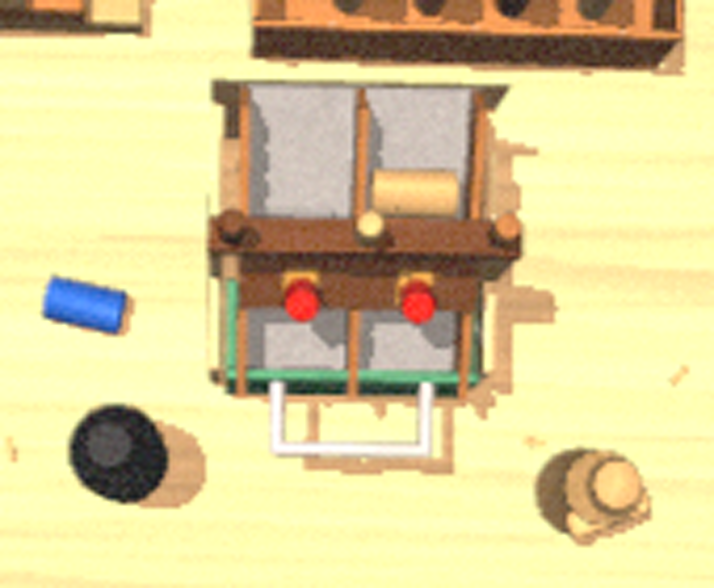

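View pics/c2.png

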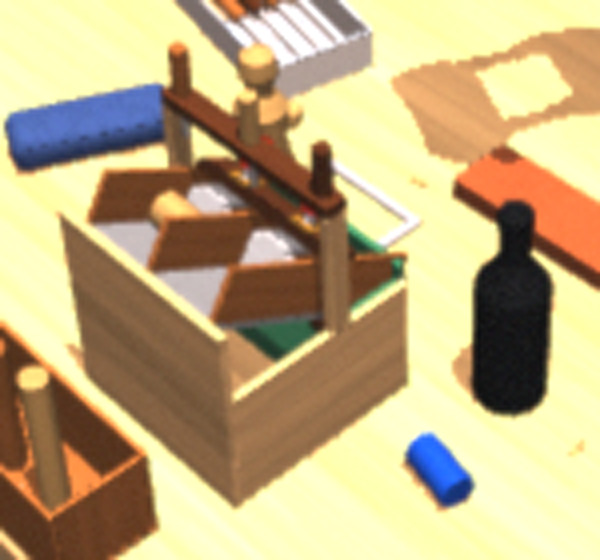

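View pics/c_top.png

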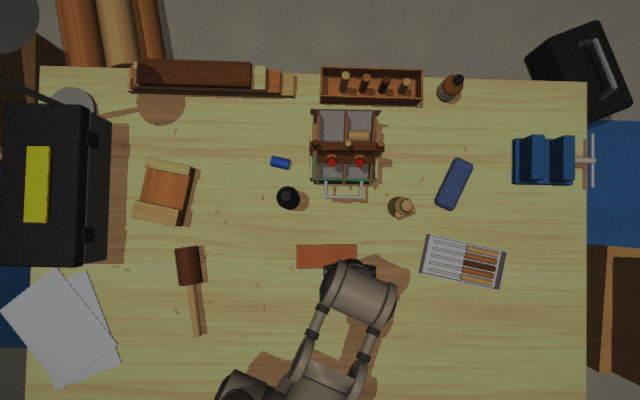

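The last top crop puts the bar at full-image row 196.7; fully shut predicts 196.9. The left lane is empty, the light blank is still at (415,190), both knobs are home, and the bystanders stand where they did. Handing in.

Run:
```python
from st import *
i0=cv2.imread("pics/top0.png").astype(int);i1=cv2.imread("pics/c_top.png").astype(int)
d=np.abs(i0-i1).max(2)>40
n,l,st,c=cv2.connectedComponentsWithStats(d.astype(np.uint8));print([s.tolist() for s in st[1:] if s[4]>15])
print(arm.job_done())
```

```text
t 18.4 pos [ 0.4307 -0.0864  0.2908] q [-0.4   0.1   1.73  0.04  1.23  1.15] F [ 0.3 -0.7 -0.1] w -0.0001
[[322, 130, 21, 12, 229], [313, 180, 65, 14, 492], [331, 195, 31, 9, 90], [332, 203, 35, 6, 117], [258, 255, 152, 145, 6777], [150, 315, 126, 85, 3411], [25, 341, 114, 59, 3504], [302, 367, 5, 9, 26], [313, 376, 18, 11, 81], [289, 379, 45, 21, 605]]
the job is handed in; nothing more can be done
None
```

The dark blank is out of its lane and in the bin, and the bin is shut. I handed the job in at about 18.4 s of the 58 s allowed.

**What I did**
- **Bin tipped:** I drew it forward by its bar until it stopped moving as the pull rose. The picture matched a tilt of 0.7.
- **Knob drawn:** the dark blank was in the left lane, so I pulled the left knob to its stop. It travelled 40 mm, and the force then rose to about 30 N with no further motion. I guided it back home and released it.
- **Bin shut:** I pushed the bar back until it resisted with about 19 N, then drew the arm clear.

**Last checks**
- **Bin home:** the bar sits at image row 196.7, where fully shut predicts 196.9.
- **Knobs and light blank:** both knobs are home and the light blank is still in its lane.
- **Bystanders:** comparing the first and last top pictures shows changes only in the left lane, at the bin, and where the arm and its shadow were.

**What went wrong or is unconfirmed**
- **Force peak:** during the first tipping try, with the bar gripped, the wrist came close to a joint limit. The wrist force reached about 88 N, under the 120 N limit. I let go, straightened the tool and drew the bin the rest of the way with the fingers loosely around the bar.
- **Blank in the shut bin:** it is hidden once the bin is shut. I last saw it in the bin with the tilt at about 0.3, and saw no sign of it anywhere else afterwards.

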